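# Fit the outlet tubes to the incubator air manifold and set its damper

### The job

Get the incubators' air manifold ready: take off the dust caps that are on its spigots and lay them in the saucer, and push every loose grey tube upright onto a spigot of its own (any spigot), fully home, so that the rubber gasket under it is pressed right down to the flange. Last of all turn the damper knob until the pointer on the scale stands in line with the arrow-shaped clip (not the square one). Leave the other things on the bench where they are.

Things in the scene. Friction and masses are not known exactly. Their poses are not given: they have to be found in the camera images.
- manifold: grey metal box fixed on the bench, 120 mm deep (its x, away from the robot) and 380 mm long (its y, to the left), top deck at z = 60 mm; origin at the centre of its underside. On the deck, from left to right: three spigots 90 mm apart (18 mm behind the centre line) and the damper knob (at x 0, y -135 mm); along its front edge the scale. A tube that is fully home on a spigot has its lower end 74 mm and its upper end 140 mm over the bench
- spigot1 (a point): centre of the mouth of spigot 1, the left one of the three white upright stubs on the manifold: outside diameter 40 mm, tapered to 33 mm over the top 5 mm, 40 mm tall above its flange; its mouth is 106 mm over the bench. A black rubber gasket ring is threaded on it
- spigot2 (a point): centre of the mouth of spigot 2, the middle one of the three white upright stubs on the manifold: outside diameter 40 mm, tapered to 33 mm over the top 5 mm, 40 mm tall above its flange; its mouth is 106 mm over the bench. A black rubber gasket ring is threaded on it
- spigot3 (a point): centre of the mouth of spigot 3, the right one of the three white upright stubs on the manifold: outside diameter 40 mm, tapered to 33 mm over the top 5 mm, 40 mm tall above its flange; its mouth is 106 mm over the bench. A black rubber gasket ring is threaded on it
- gasket1 (a joint): how far the gasket ring on spigot 1 has been pushed down, m: 0 = up (its top 18 mm below the spigot's mouth), 0.014 = down on the flange. It slides stiffly (about 5 N) and stays where it is left; a tube's weight alone does not move it
- gasket2 (a joint): how far the gasket ring on spigot 2 has been pushed down, m: 0 = up (its top 18 mm below the spigot's mouth), 0.014 = down on the flange. It slides stiffly (about 5 N) and stays where it is left; a tube's weight alone does not move it
- gasket3 (a joint): how far the gasket ring on spigot 3 has been pushed down, m: 0 = up (its top 18 mm below the spigot's mouth), 0.014 = down on the flange. It slides stiffly (about 5 N) and stays where it is left; a tube's weight alone does not move it
- tube1: rigid grey pipe piece, open at both ends, standing on the bench; 66 mm long, outside diameter 53 mm, bore 43 mm, about 0.11 kg; origin at the centre of its lower end, z along its axis. Two or three of the three tubes are present
- tube2: rigid grey pipe piece, open at both ends, standing on the bench; 66 mm long, outside diameter 53 mm, bore 43 mm, about 0.11 kg; origin at the centre of its lower end, z along its axis. Two or three of the three tubes are present
- tube3: rigid grey pipe piece, open at both ends, standing on the bench; 66 mm long, outside diameter 53 mm, bore 43 mm, about 0.11 kg; origin at the centre of its lower end, z along its axis. Two or three of the three tubes are present
- tube1_mid (a point): middle of tube1, on its axis, 33 mm from either end
- tube2_mid (a point): middle of tube2, on its axis, 33 mm from either end
- tube3_mid (a point): middle of tube3, on its axis, 33 mm from either end
- cap1: black dust cap: a 55 mm disc with a short skirt that hangs loosely over the mouth of a spigot, and a straight grip bar on top, 46 mm long (along the cap's x), 12 mm wide and 26 mm high; 43 mm high in all, the bar from 17 to 43 mm over the cap's origin, which is the centre of the skirt's lower edge. One or two of the three caps are present, each on the spigot of its number at the start; it just lifts off
- cap2: black dust cap: a 55 mm disc with a short skirt that hangs loosely over the mouth of a spigot, and a straight grip bar on top, 46 mm long (along the cap's x), 12 mm wide and 26 mm high; 43 mm high in all, the bar from 17 to 43 mm over the cap's origin, which is the centre of the skirt's lower edge. One or two of the three caps are present, each on the spigot of its number at the start; it just lifts off
- cap3: black dust cap: a 55 mm disc with a short skirt that hangs loosely over the mouth of a spigot, and a straight grip bar on top, 46 mm long (along the cap's x), 12 mm wide and 26 mm high; 43 mm high in all, the bar from 17 to 43 mm over the cap's origin, which is the centre of the skirt's lower edge. One or two of the three caps are present, each on the spigot of its number at the start; it just lifts off
- saucer: shallow round white plate, fixed on the bench behind the manifold, 150 mm across, rim 18 mm high; origin at the centre of its underside, flat inside about 100 mm across at 8 mm height
- damper (a joint): damper knob angle, rad, 0 to 8, grows clockwise seen from above; stays where it is left (light friction). Each rad clockwise moves the pointer 10 mm to the right (manifold -y)
- damper_grip (a point): on the knob's axis, 97 mm over the bench, the height to grip: the knob is a 24 mm radius disc with a straight grip bar on top, 14 mm wide, 46 mm long and 30 mm high (74 to 104 mm over the bench); at joint value 0 the bar lies along the manifold's x and it turns with the knob
- pointer_tip (a point): tip of the pointer, a dark blade that runs along the scale (manifold y) and points at the front edge, where the clips sit
- arrow_clip: dark arrowhead-shaped clip (head 18 mm wide and long, narrow 12 mm shank), on the front edge of the scale, pointing away from the robot; origin at its tip, axes as the manifold's. The pointer is in line when it stands at the same place along the scale (clip y = 0)
- candling_torch: black torch, 118 mm long, lying; a bystander, to be left alone
- dropper_bottle: small white bottle with a black tip, 36 mm across, 109 mm high, standing; a bystander, to be left alone
Things that resemble listed ones, but are neither listed nor needed, are in the scene too. Leave any pink look-alike of the tube2 alone.

How it is judged (in metres and radians):
On the way, in this order (a step that is already met when the one before it is completed fails the run):
1. every dust cap lies in the saucer and every tube is fully home on a spigot of its own, its gasket pressed down (horizontal distance between each of cap1, cap2, cap3 and saucer below 0.062 m and height (world z) of each of cap1, cap2, cap3 below 0.06 m and linear speed of each of cap1, cap2, cap3 below 0.02 m/s and ((horizontal distance between tube1_mid and spigot1 below 0.005 m and z of tube1_mid in the frame of manifold below 0.1095 m and value of joint gasket1 above 0.0115 m and angle between the z axis of tube1 and the z axis of manifold, either way round below 0.06 rad) or (horizontal distance between tube1_mid and spigot2 below 0.005 m and z of tube1_mid in the frame of manifold below 0.1095 m and value of joint gasket2 above 0.0115 m and angle between the z axis of tube1 and the z axis of manifold, either way round below 0.06 rad) or (horizontal distance between tube1_mid and spigot3 below 0.005 m and z of tube1_mid in the frame of manifold below 0.1095 m and value of joint gasket3 above 0.0115 m and angle between the z axis of tube1 and the z axis of manifold, either way round below 0.06 rad)) and ((horizontal distance between tube2_mid and spigot1 below 0.005 m and z of tube2_mid in the frame of manifold below 0.1095 m and value of joint gasket1 above 0.0115 m and angle between the z axis of tube2 and the z axis of manifold, either way round below 0.06 rad) or (horizontal distance between tube2_mid and spigot2 below 0.005 m and z of tube2_mid in the frame of manifold below 0.1095 m and value of joint gasket2 above 0.0115 m and angle between the z axis of tube2 and the z axis of manifold, either way round below 0.06 rad) or (horizontal distance between tube2_mid and spigot3 below 0.005 m and z of tube2_mid in the frame of manifold below 0.1095 m and value of joint gasket3 above 0.0115 m and angle between the z axis of tube2 and the z axis of manifold, either way round below 0.06 rad)) and ((horizontal distance between tube3_mid and spigot1 below 0.005 m and z of tube3_mid in the frame of manifold below 0.1095 m and value of joint gasket1 above 0.0115 m and angle between the z axis of tube3 and the z axis of manifold, either way round below 0.06 rad) or (horizontal distance between tube3_mid and spigot2 below 0.005 m and z of tube3_mid in the frame of manifold below 0.1095 m and value of joint gasket2 above 0.0115 m and angle between the z axis of tube3 and the z axis of manifold, either way round below 0.06 rad) or (horizontal distance between tube3_mid and spigot3 below 0.005 m and z of tube3_mid in the frame of manifold below 0.1095 m and value of joint gasket3 above 0.0115 m and angle between the z axis of tube3 and the z axis of manifold, either way round below 0.06 rad))), for 0.2 s.
2. then the pointer is in line with the arrow clip (y of pointer_tip in the frame of arrow_clip between -0.003 and 0.003 m), for 0.2 s.
At the end, for the whole second after the job is handed in: Each cap rests in the saucer (centres within 62 mm, under 60 mm high); each tube is on its own spigot, within 5 mm of its axis, upright within 0.06 rad, it and its gasket home within 2.5 mm; pointer within 3 mm of the arrow clip, knob at rest (all of step 1 and all of step 2 and velocity of joint damper between -0.05 and 0.05 rad/s); the robot touches nothing.
It fails at once if a bystander (torch or dropper bottle) is pushed away (distance of any of candling_torch, dropper_bottle from where it was at the start of the episode above 0.03 m).
Of cap1, cap2, cap3 only 1 to 2 are there at a start; the rules pass over those that are not, and their reading is None.
Of tube1, tube2, tube3 only 2 to 3 are there at a start; the rules pass over those that are not, and their reading is None.
At some moment in a run one of tube1, tube2, tube3 may be knocked a few centimetres aside while the robot is not near it.
Once in a run the grip may slacken for a moment while it holds something.
It also fails if it takes over 208 s, if anything falls off the work surface, if the arm or the gripper's body presses on something with over 40 N, if the wrist force passes 120 N, or if a joint passes its speed limit or range.

### The arm

A 7-joint arm with a two-finger parallel gripper is mounted at the origin on a cart in front of the work surface, level with it; the furniture and walls round the work are solid. World frame = base frame: x ahead of the robot, y to its left, z up, the work surface at z = 0. Lengths are in m, angles in degrees, forces in N, time in s.
With the tool pointing down it reaches from about 0.425 to 0.875 m from the base axis. Payload 4.7 kg.
Tool frame: the origin (TCP) lies at the very end of the fingers, on their centre line; the grasp point (between the pads) lies 19 mm behind it; z points along the fingers, y is the direction in which the jaws open and shut (so a half turn about z gives the same grasp; the last joint's range is limited). The gripper opens to 87 mm and grips with 3 to 60 N. Pads are 19 mm wide; open, the fingers measure 117 mm over their backs; the gripper's body (75 mm by 190 mm) begins 51 mm behind the grasp point.
Start: joints at [-65.311, 18.392, -4.016, 83.108, 1.295, 78.541, -3.26], TCP at [0.263, 0.594, 0.223] pointing down, gripper open.
Joint ranges: [-163.93, 163.93], [-17.29, 119.83], [-79.2, 71.16], [3.27, 140.29], [-89.18, 269.18], [5.43, 117.66], [-154.24, 154.24]. Speed limits (degrees/s): [147.25, 147.25, 180, 180, 180, 180, 180].

### API

Orientations are given as [roll, pitch, yaw] about the fixed x, y, z axes, in that order (R = Rz(yaw) Ry(pitch) Rx(roll)).
In Python, from cell import monitor, imaging, ticket, spot_in, pinpoint gives the robot as it stands.
- The arm moves only by the tool servo_tool, never from a script. Its argument "targets" is a list of rows, each a list of 5 numbers: the opening in per cent of the stroke, from 0 (shut) to 100 (fully open), then the shift along the tool's x, y, z in m, then the turn about the tool's z in rad. In form: [[grip, dx, dy, dz, turn], ...]. A call has 1 to 5 rows; each row is the pose to reach, as a shift and turn from the pose commanded when the call began, along the tool's axes at that moment; what a row does not reach only later rows make up. A row lasts 1/8 s, in which the tool goes at most 62.5 mm and 10.7 degrees, less where a joint would pass 70% of its speed; a pose out of reach is approached as far as the arm can. A call with a gripper value outside its range is refused whole. The fingers move at their own pace and stop on an object; "grip_force" is the grip in N (left out, the last holds). Time passes only in rows, so rows that repeat a pose let the fingers close. It gives the time, the measured TCP pose, the force and the opening at its end, in the units of the state.
- monitor.get_obs(): the state, without advancing time (a new reading comes with each control period).
- imaging.read_camera(name): name is "side" or "top"; returns a dict with "frame" (384x512x3 uint8, blue, green, red), "depth" (384x512 float32, m along the optical axis (not along the pixel's ray), 0 where there is no reading), "K" (3x3 intrinsics, pixels), "world_from_camera" (4x4, takes a point from camera to world coordinates). Camera axes: x right, y down, z forward; pixel columns grow to the right and rows downward; lengths in m; the calibration is good to about 2 mm. A picture is of the moment at which its call begins.
- ticket.sign_off(): hands the job in, once; it reports no verdict.
Trained networks look in the newest picture that a camera, given by its name, has taken for a name from the list of things; names that differ only in an ending like _2 or _b are one class to them, and where a whole thing is asked for, a point or a joint stands for the part that bears it (a point fixed in the world has none). Each returns a list of dicts, best first, with "confidence" (0 to 1); they miss things now and then, are a little off and sometimes report something else, mostly with a low value. They report only what shows in the picture. A call takes as long as a camera call. They do not tell look-alikes from the thing itself.
- spot_in(camera, label): "at" ([column, row] in pixels, amid what is visible of it).
- pinpoint(camera, label): "at" ([column, row] in pixels: a listed point, or the origin of a listed thing).
The state is a dict: "time_s": time; "qpos": joint angles; "joint_velocities": joint speeds; "effort": joint torques, N m; "tool_pos": TCP position; "tool_rot": TCP orientation; "force": force on the tool from outside, world axes, zero at the start; "wrist_torque": the same for the moment, N m; "grip_width": finger opening in m.
Only numpy, scipy, OpenCV 4.12 (cv2) and the standard library are available. Lean on these libraries where they do the work, as an engineer would, in place of code of your own. Each camera call takes 0.05 s, during which the arm holds its last target.

## Working session

There is one attempt and no reset: what is moved stays moved. The work goes in short steps, Python scripts to look and compute and a tool call to move; the robot and the scene stay as the last step left them, time stands still between calls to the robot, and variables do not carry over. Pictures are saved under pics/ and viewed, and the job is handed in when it is done.

Besides the shell and the picture viewer there is one more tool, called after "Call:" as name(argument=value, ...), one argument or row to a line, values as JSON. servo_tool: Moves the arm, as the interface text tells. Its arguments: {"type":"object","properties":{"targets":{"type":"array","items":{"type":"array","items":{"type":"number"}}},"grip_force":{"type":"number"}},"required":["targets"]}

```bash
mkdir -p pics; ls; cat > h.py <<'E'
import numpy as np, cv2
from cell import monitor, imaging, ticket, spot_in, pinpoint
def cam(n,save=None):
    r=imaging.read_camera(n)
    if save: cv2.imwrite(f'pics/{save}.png',r['frame'])
    return r
def px(r,u,v,d=None,z=None):
    K=r['K'];T=r['world_from_camera']
    ray=np.array([(u-K[0,2])/K[0,0],(v-K[1,2])/K[1,1],1.])
    if d is None and z is None: d=r['depth'][int(round(v)),int(round(u))]
    if d is not None: return T[:3,:3]@(ray*d)+T[:3,3]
    w=T[:3,:3]@ray; s=(z-T[2,3])/w[2]; return T[:3,3]+s*w
def proj(r,p):
    T=np.linalg.inv(r['world_from_camera']);c=T[:3,:3]@np.array(p)+T[:3,3];q=r['K']@c;return q[:2]/q[2]
def cloud(r):
    K=r['K'];T=r['world_from_camera'];d=r['depth'];v,u=np.mgrid[:d.shape[0],:d.shape[1]]
    c=np.stack([(u-K[0,2])/K[0,0]*d,(v-K[1,2])/K[1,1]*d,d],-1)
    return c@T[:3,:3].T+T[:3,3]
E
python3 - <<'E'
from h import *
np.set_printoptions(precision=4,suppress=True)
print(monitor.get_obs())
for n in('side','top'):
    r=cam(n,n+'0');print(n,r['K'],r['world_from_camera'])
    for l in ['spigot1','tube1','tube1_mid','cap1','saucer','damper_grip','pointer_tip','arrow_clip','candling_torch','dropper_bottle','manifold']:
        print(l,[(np.round(x['at'],1).tolist(),round(x['confidence'],2)) for x in pinpoint(n,l)])
E
```

```text
pics
{'time_s': 0.0, 'qpos': array([-65.3115,  18.4379,  -4.0151,  83.1744,   1.2958,  78.5417,
        -3.2614]), 'joint_velocities': array([-0.0264, -0.1019, -0.0517, -0.0487,  0.0183, -0.0065, -0.0767]), 'effort': array([ -0.0008, -49.1282,  -0.4045, -31.2547,  -0.0639,   0.0433,
         0.0002]), 'tool_pos': array([0.263 , 0.5938, 0.2215]), 'tool_rot': array([-179.8913,    0.0067,  156.1197]), 'force': array([0.1821, 0.2849, 0.0203]), 'wrist_torque': array([-0.0178, -0.0029,  0.0005]), 'grip_width': 0.08663164191090789}
side [[465.5518   0.     255.8317]
 [  0.     465.5518 191.3742]
 [  0.       0.       1.    ]] [[-0.8523 -0.2737  0.4457 -0.232 ]
 [-0.5229  0.431  -0.7354  1.3647]
 [ 0.0092 -0.8598 -0.5105  0.9473]
 [ 0.      0.      0.      1.    ]]
spigot1 [([260.0, 183.8], 0.88), ([264.1, 177.7], 0.76), ([254.1, 201.2], 0.71), ([267.1, 207.3], 0.4)]
tube1 [([215.8, 312.6], 0.96), ([252.4, 253.1], 0.7), ([287.6, 171.6], 0.6), ([295.6, 163.9], 0.59)]
tube1_mid [([294.3, 154.8], 0.48)]
cap1 [([263.8, 179.7], 0.47)]
saucer [([215.9, 204.3], 0.66), ([254.4, 249.3], 0.34)]
damper
[... 306 characters left out ...]
1.    ]] [[-0.024  -0.9896  0.1417  0.3359]
 [-0.9996  0.0217 -0.0177  0.1209]
 [ 0.0145 -0.142  -0.9898  1.4559]
 [ 0.      0.      0.      1.    ]]
spigot1 [([274.5, 192.1], 0.96), ([229.1, 212.9], 0.8)]
tube1 [([114.0, 248.8], 0.79), ([365.3, 181.1], 0.71), ([334.3, 182.9], 0.71), ([193.0, 231.6], 0.44)]
tube1_mid [([366.3, 177.9], 0.78)]
cap1 [([368.5, 178.9], 0.66), ([275.5, 191.9], 0.6)]
saucer [([245.1, 157.9], 0.67), ([367.3, 181.5], 0.66), ([251.7, 201.2], 0.23)]
damper_grip [([302.4, 189.4], 0.62)]
pointer_tip [([365.9, 179.3], 0.26)]
arrow_clip [([275.6, 213.6], 0.39)]
candling_torch [([388.3, 183.7], 0.64)]
dropper_bottle [([190.4, 234.7], 0.41)]
manifold [([265.5, 204.2], 0.86)]
```

```bash
python3 - <<'E'
import cv2
a=cv2.imread('pics/side0.png');b=cv2.imread('pics/top0.png')
cv2.imwrite('pics/side_full.png',a)
cv2.imwrite('pics/side0c.png',cv2.resize(a[120:340,170:370],None,fx=3,fy=2.7,interpolation=cv2.INTER_CUBIC)[:600])
cv2.imwrite('pics/top0c.png',cv2.resize(b[120:280,170:430],None,fx=3,fy=3,interpolation=cv2.INTER_CUBIC))
E
```

```text
(no output)
```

View pics/side0.png

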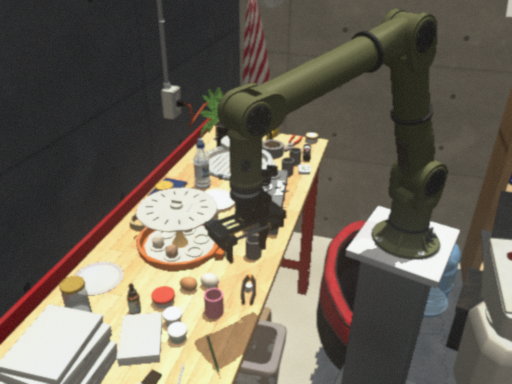

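View pics/top0.png

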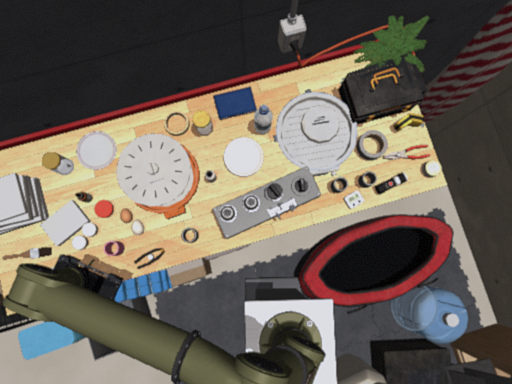

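View pics/side0c.png

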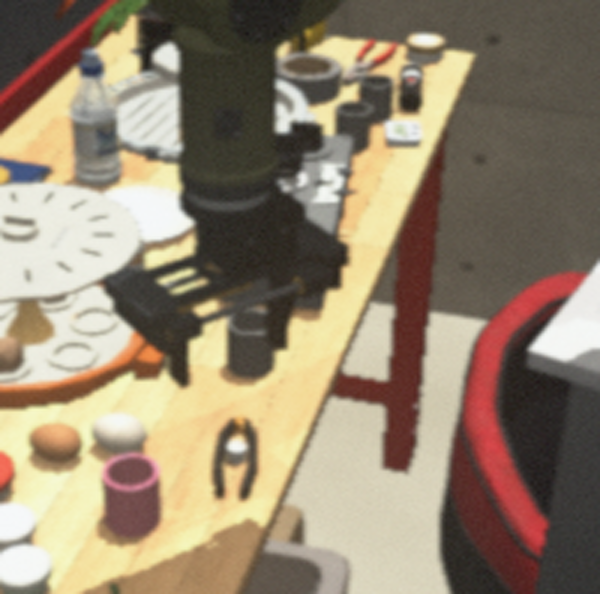

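View pics/top0c.png

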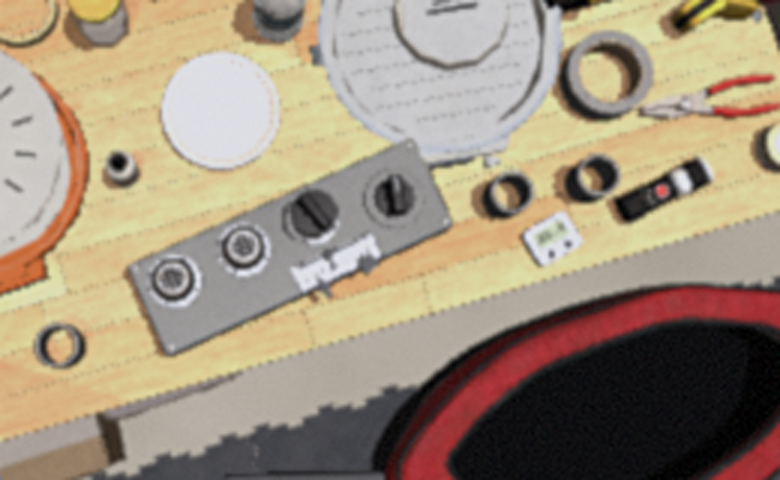

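The top picture shows the following:
- **Manifold:** around (265,203).
- **Spigots:** open ones at (228,212) and (252,202). Spigot 3 at (275,191) carries the only cap.
- **Knob:** (302,185). Saucer at (243,157).
- **Grey rings that could be tubes:** (190,235), (339,185) and (367,180).
- **Look-alikes:** the pink cup at (114,248) and the big ring at (372,144).
- **Bystanders:** bottle at (210,176), torch at (390,183).

Now I'll measure them by depth.

```bash
python3 - <<'E'
from h import *
np.set_printoptions(precision=4,suppress=True)
r=cam('top');P=cloud(r)
X,Y,Z=P[...,0],P[...,1],P[...,2]
def crop(u,v,h): return P[v-h:v+h+1,u-h:u+h+1].reshape(-1,3)
# manifold deck
m=np.zeros(Z.shape,bool);m[160:245,205:330]=1
d=m&(abs(Z-.06)<.006)
n,lab,st,ce=cv2.connectedComponentsWithStats(d.astype(np.uint8));k=1+np.argmax(st[1:,4])
q=P[lab==k];print(len(q),q[:,2].mean())
rect=cv2.minAreaRect(q[:,:2].astype(np.float32)*1000);print('deck',rect)
for nm,(u,v) in dict(tA=(190,235),tB=(339,185),tC=(367,180),pink=(114,248)).items():
    c=crop(u,v,12);t=c[(c[:,2]>.055)&(c[:,2]<.085)]
    (a,b),R=cv2.minEnclosingCircle((t[:,:2]*1000).astype(np.float32));print(nm,a,b,R,len(t),np.median(t[:,2]),t[:,:2].mean(0))
c=crop(243,157,24);t=c[(c[:,2]>.004)&(c[:,2]<.03)];print('saucer',cv2.minEnclosingCircle((t[:,:2]*1000).astype(np.float32)),t[:,2].min(),t[:,2].max())
for nm,(u,v) in dict(s1=(228,212),s2=(251,201)).items():
    c=crop(u,v,10);t=c[(c[:,2]>.095)&(c[:,2]<.12)];print(nm,cv2.minEnclosingCircle((t[:,:2]*1000).astype(np.float32)),len(t),np.median(t[:,2]))
for nm,(u,v) in dict(cap=(274,191),knob=(302,185)).items():
    c=crop(u,v,10);print(nm,np.sort(c[:,2])[-60::6]);zt=c[:,2].max()
    t=c[c[:,2]>zt-.012];print(cv2.minAreaRect((t[:,:2]*1000).astype(np.float32)),len(t),t[:,:2].mean(0))
for nm,(u,v) in dict(bottle=(210,175),torch=(390,183)).items():
    c=crop(u,v,12);t=c[c[:,2]>.012];print(nm,t.min(0),t.max(0))
E
```

```text
2415 0.06079382214064774
deck ((501.6451110839844, 69.04937744140625), (125.3019790649414, 379.5541076660156), 23.093427658081055)
tA 391.43603515625 349.426025390625 26.363203048706055 65 0.06563323911499208 [0.3924 0.3486]
tB 561.429931640625 -196.7777862548828 26.66086196899414 73 0.06534296515904958 [ 0.562 -0.197]
tC 580.5780029296875 -302.3078308105469 26.56169891357422 82 0.06439030603947948 [ 0.58   -0.3022]
pink 351.25213623046875 619.5414428710938 26.777124404907227 91 0.06574874539644227 [0.3506 0.6189]
saucer ((683.9089965820312, 154.3937225341797), 123.52876281738281) 0.004012405036072586 0.02923463488889433
s1 ((463.2265319824219, 210.7744140625), 19.78574562072754) 103 0.10647156919278644
s2 ((498.8772277832031, 127.55675506591797), 20.017662048339844) 103 0.10602086400525601
cap [0.1179 0.1203 0.1316 0.1337 0.1358 0.1364 0.1374 0.1381 0.139  0.1406]
((534.7326049804688, 45.42080307006836), (44.10072708129883, 12.549895286560059), 39.801326751708984) 48 [0.5345 0.0456]
knob [0.0916 0.0988 0.1006 0.1021 0.1027 0.1031 0.1041 0.1045 0.1067 0.1087]
((335.9059753417969, 120.91510772705078), (0.0, 0.0), 0.0) 2 [0.3359 0.1209]
bottle [0.3359 0.1209 0.0127] [0.6435 0.3199 1.4559]
torch [ 0.3359 -0.4393  0.0124] [0.6076 0.1209 1.4559]
```

```bash
cat >> h.py <<'E'
def go(x,y,z=None,yaw=None):
    """tool-axis shift from measured pose to a world TCP goal"""
    o=monitor.get_obs();p=o['tool_pos'];w=np.radians(o['tool_rot'][2])
    dx,dy=x-p[0],y-p[1]
    t=0 if yaw is None else (np.degrees(w)-yaw+180)%360-180
    s=[np.cos(w)*dx+np.sin(w)*dy, np.sin(w)*dx-np.cos(w)*dy, 0 if z is None else p[2]-z, np.radians(t)]
    print('pose',np.round(p,4),np.round(o['tool_rot'],2),'w',round(o['grip_width'],4),'F',np.round(o['force'],1),'t',o['time_s'])
    print('SHIFT',np.round(s,4),'rows',max(np.hypot(np.hypot(s[0],s[1]),s[2])/.0625,abs(t)/10.7))
    return s
E
python3 - <<'E'
from h import *
np.set_printoptions(precision=4,suppress=True)
r=cam('top');P=cloud(r);ok=r['depth']>0
Z=np.where(ok,P[...,2],np.nan)
for nm,(u,v,h,z0,z1) in dict(sauc=(243,157,20,.006,.03),knob=(302,185,9,.09,.115),bottle=(210,175,8,.02,.2),torch=(390,183,18,.012,.1),pointer=(280,205,20,.065,.08)).items():
    s=(slice(v-h,v+h+1),slice(u-h,u+h+1));c=P[s][ok[s]];t=c[(c[:,2]>z0)&(c[:,2]<z1)]
    q=(t[:,:2]*1000).astype(np.float32);print(nm,len(t),cv2.minEnclosingCircle(q),cv2.minAreaRect(q),t[:,2].max())
print(np.round(Z[100:260:10,180:400:10]*1000))
b=r['frame'];cv2.imwrite('pics/top_man.png',cv2.resize(b[170:230,250:330],None,fx=9,fy=9,interpolation=cv2.INTER_CUBIC))
go(.5345,.045,.223,39.8)
E
```

```text
sauc 1125 ((685.0687866210938, 156.1171875), 101.46379089355469) ((681.2076416015625, 153.6492156982422), (152.13265991210938, 155.3887939453125), 89.18937683105469) 0.025400600166108456
knob 58 ((556.8234252929688, -53.295989990234375), 22.2376651763916) ((556.9920043945312, -53.94481658935547), (43.71200180053711, 14.730740547180176), 7.362167835235596) 0.11032095555323229
bottle 102 ((604.8953247070312, 273.7862854003906), 17.983665466308594) ((604.4865112304688, 274.0887451171875), (35.26301956176758, 33.133079528808594), 77.56974792480469) 0.10965713170913038
torch 370 ((570.1925048828125, -382.6174011230469), 73.1894302368164) ((566.7808837890625, -383.0782470703125), (75.578369140625, 145.81100463867188), 3.280327558517456) 0.06903642989223568
pointer 232 ((499.5794982910156, 18.548383712768555), 87.22012329101562) ((499.86895751953125, 23.022491455078125), (143.67176818847656, 122.5201187133789), 88.75626373291016) 0.07992888470967352
[[  10.    2.   -2.    1.   10.   12.   11.   13.    2.   -3.    5.   45.
    33.   23.   21.   32.   53.  103.  121.  126.  120.  125.]
 [   1
[... 1498 characters left out ...]
.]
 [   2.   -1.   -3.    1.   61.   66.   61.   59.   56.    0.    6.   -2.
     6.    1.    3. -940. -946. -954. -948. -763. -604. -600.]
 [   1.   -1.   -2.   -5.   -0.   61.   58.    4.   -0.    0.    3.    0.
  -938. -942. -942. -957. -794. -605. -588. -589. -594. -928.]
 [  -3.   -4.    1.   -1.    6.   -3.   -1.   -2.  -28. -935. -937. -949.
  -952. -961. -900. -639. -581. -575. -920. -929. -916. -918.]
 [  -0.   -7.   -2.    0.    2. -491. -958. -948. -949. -949. -960. -949.
  -939. -795. -605. -575. -585. -921. -923. -920. -937. -924.]]
pose [0.2632 0.5944 0.2226] [180.     0.   156.12] w 0.0873 F [-0.2 -0.5 -0.4] t 1.3
SHIFT [-0.4705 -0.3925 -0.0004  2.0302] rows 10.871224420955867
```

View pics/top_man.png

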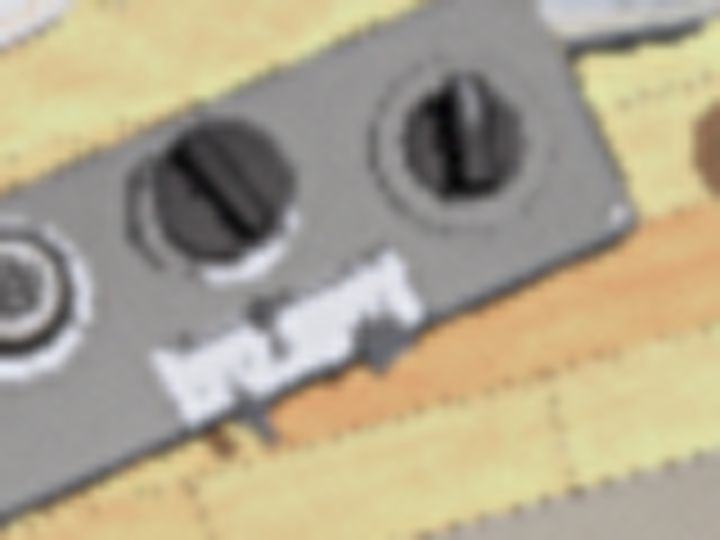

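Chosen target: the cap bar on spigot 3, at top pixel (275,191). The close crop confirms a black disc with a bar. The neighbour at (302,185) is the damper knob. First reach: the cap.

Call:
servo_tool(
  targets=[
    [100,-0.043,-0.036,0,0.18],
    [100,-0.086,-0.072,0,0.36],
    [100,-0.129,-0.108,0,0.54],
    [100,-0.172,-0.144,0,0.72],
    [100,-0.215,-0.18,0,0.9],
  ],
  grip_force=25,
)

```text
time_s: 1.92
tool_pos: [0.3876, 0.3411, 0.2229]
tool_rot: [180.0, -0.0, 104.2]
force: [1.1, 0.8, 0.4]
grip_width: 0.0874
```

```bash
python3 -c "
from h import *
go(.5345,.045,.2,39.8)"
```

```text
pose [0.3876 0.3411 0.2229] [ 1.7996e+02 -3.0000e-02  1.0422e+02] w 0.0874 F [1.1 0.8 0.4] t 1.925
SHIFT [-0.3231  0.0697  0.0229  1.1243] rows 6.020254775100265
```

Call:
servo_tool(
  targets=[
    [100,-0.053,0.012,0,0.18],
    [100,-0.106,0.023,0,0.36],
    [100,-0.16,0.035,0,0.54],
    [100,-0.213,0.046,0,0.72],
    [100,-0.266,0.057,0,0.9],
  ],
)

```text
time_s: 2.55
tool_pos: [0.5096, 0.0981, 0.223]
tool_rot: [180.0, -0.1, 52.7]
force: [0.8, -0.4, -0.5]
grip_width: 0.0872
```

```bash
python3 -c "
from h import *
go(.5345,.045,.16,39.8)"
```

```text
pose [0.5096 0.0981 0.223 ] [ 1.7998e+02 -7.0000e-02  5.2660e+01] w 0.0872 F [ 0.8 -0.4 -0.5] t 2.55
SHIFT [-0.0271  0.052   0.063   0.2244] rows 1.3767917403515118
```

Call:
servo_tool(
  targets=[
    [100,-0.0135,0.026,0.0,0.15],
    [100,-0.027,0.052,0.03,0.224],
    [100,-0.027,0.052,0.063,0.224],
    [100,-0.027,0.052,0.063,0.224],
  ],
)

```text
time_s: 3.05
tool_pos: [0.5322, 0.0463, 0.1574]
tool_rot: [-179.9, 0.3, 40.1]
force: [-0.5, 0.6, -0.1]
grip_width: 0.0869
```

```bash
python3 -c "
from h import *
s=go(.5345,.045,.118,39.8)
r=cam('top','t1');s=cam('side','s1')
import cv2
a=cv2.resize(r['frame'][150:230,220:340],None,fx=4,fy=4);b=cv2.resize(s['frame'][100:220,210:330],None,fx=3,fy=3)
cv2.imwrite('pics/t1c.png',a);cv2.imwrite('pics/s1c.png',b)"
```

```text
pose [0.5322 0.0463 0.1574] [-179.87    0.26   40.12] w 0.0869 F [-0.5  0.6 -0.1] t 3.05
SHIFT [0.0009 0.0025 0.0394 0.0057] rows 0.6317803455712264
```

View pics/t1c.png

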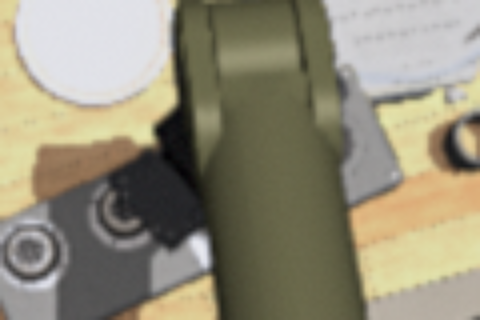

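View pics/s1c.png

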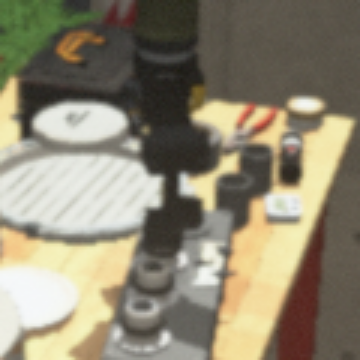

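The arm blocks the top view of the cap, and the side view shows the fingers straddling it. I'll descend, close and lift.

Call:
servo_tool(
  targets=[
    [100,0.001,0.002,0.02,0.0],
    [100,0.001,0.002,0.039,0.0],
    [100,0.001,0.002,0.039,0.0],
    [0,0.001,0.002,0.039,0.0],
    [0,0.001,0.002,0.039,0.0],
  ],
)

```text
time_s: 3.78
tool_pos: [0.5372, 0.0461, 0.122]
tool_rot: [179.9, -0.1, 40.2]
force: [0.2, -0.6, -0.3]
grip_width: 0.0743
```

Call:
servo_tool(
  targets=[
    [0,0,0,0,0],
    [0,0,0,0,0],
    [0,0,0,0,0],
    [0,0,0,-0.02,0],
    [0,0,0,-0.05,0],
  ],
)

```text
time_s: 4.4
tool_pos: [0.5354, 0.0457, 0.1702]
tool_rot: [-179.9, 0.1, 40.2]
force: [0.0, 0.3, -0.0]
grip_width: 0.025
```

```bash
python3 -c "
from h import *
s=go(.681,.154,.15,40)"
```

```text
pose [0.5354 0.0457 0.1702] [-1.7994e+02  1.3000e-01  4.0150e+01] w 0.025 F [ 0.   0.3 -0. ] t 4.4
SHIFT [0.1811 0.0111 0.0202 0.0026] rows 2.9217699764385876
```

The fingers close more slowly than I allowed, so I lifted before they gripped. I'll go down again with more closing time.

Call:
servo_tool(
  targets=[
    [60,0,0,0,0],
    [60,0,0,0,0],
    [60,0,0,0,0],
    [60,0,0,0.02,0],
    [60,0,0,0.052,0],
  ],
)

```text
time_s: 5.03
tool_pos: [0.5368, 0.046, 0.1182]
tool_rot: [180.0, -0.1, 40.2]
force: [1.5, 0.5, 0.9]
grip_width: 0.0518
```

Call:
servo_tool(
  targets=[
    [0,0,0,0,0],
    [0,0,0,0,0],
    [0,0,0,0,0],
    [0,0,0,0,0],
    [0,0,0,0,0],
  ],
)

```text
time_s: 5.65
tool_pos: [0.5365, 0.046, 0.1192]
tool_rot: [180.0, -0.1, 40.2]
force: [-0.8, 0.8, 1.6]
grip_width: 0.0117
```

Call:
servo_tool(
  targets=[
    [0,0,0,0,0],
    [0,0,0,0,0],
    [0,0,0,-0.01,0],
    [0,0,0,-0.04,0],
    [0,0,0,-0.07,0],
  ],
)

```text
time_s: 6.28
tool_pos: [0.5359, 0.0456, 0.1893]
tool_rot: [-180.0, 0.0, 40.1]
force: [0.1, -0.6, -0.4]
grip_width: 0.0118
```

```bash
python3 -c "
from h import *
s=go(.681,.154,.19,40)
s=cam('side','s2')
b=cv2.resize(s['frame'][100:220,210:330],None,fx=3,fy=3)
cv2.imwrite('pics/s2c.png',b)"
```

```text
pose [0.5359 0.0456 0.1893] [-1.800e+02  5.000e-02  4.014e+01] w 0.0118 F [ 0.1 -0.6 -0.4] t 6.275
SHIFT [ 0.1808  0.0107 -0.0007  0.0025] rows 2.8972792635933127
```

View pics/s2c.png

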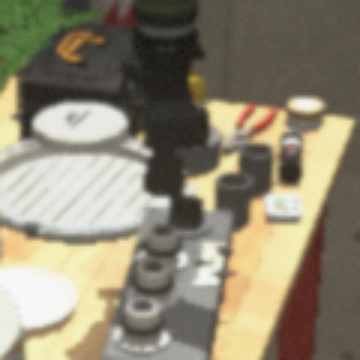

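The cap is held: width 11.8 mm, and all three spigot mouths are now open in the side view. I'll move it to the saucer.

Call:
servo_tool(
  targets=[
    [0,0.045,0.003,0,0],
    [0,0.09,0.005,0,0],
    [0,0.136,0.008,0,0],
    [0,0.181,0.011,0,0],
    [0,0.181,0.011,0.05,0],
  ],
)

```text
time_s: 6.95
tool_pos: [0.6869, 0.1584, 0.1416]
tool_rot: [179.8, -0.6, 40.4]
force: [0.0, -0.1, -1.0]
grip_width: 0.0118
```

Call:
servo_tool(
  targets=[
    [0,0,0,0.04,0],
    [0,0,0,0.08,0],
    [0,0,0,0.095,0],
    [0,0,0,0.104,0],
    [0,0,0,0.104,0],
  ],
)

```text
time_s: 7.58
tool_pos: [0.6823, 0.1542, 0.0354]
tool_rot: [180.0, -0.1, 40.2]
force: [0.4, 0.5, -1.1]
grip_width: 0.0121
```

```bash
python3 -c "
from h import *
s=go(.681,.154,.03,40)"
```

```text
pose [0.6823 0.1542 0.0354] [ 1.7997e+02 -6.0000e-02  4.0160e+01] w 0.0121 F [ 0.4  0.5 -1.1] t 7.575
SHIFT [-0.0011 -0.0006  0.0054  0.0027] rows 0.08817647276304043
```

Call:
servo_tool(
  targets=[
    [0,0,0,0.003,0],
    [0,0,0,0.004,0],
    [50,0,0,0.004,0],
    [50,0,0,0.004,0],
    [50,0,0,0.004,0],
  ],
)

```text
time_s: 8.2
tool_pos: [0.6816, 0.1542, 0.0305]
tool_rot: [-180.0, -0.0, 40.2]
force: [0.9, 0.6, -0.1]
grip_width: 0.0339
```

Call:
servo_tool(
  targets=[
    [60,0,0,0,0],
    [60,0,0,0,0],
    [60,0,0,-0.04,0],
    [60,0,0,-0.1,0],
    [100,0,0,-0.16,0],
  ],
)

```text
time_s: 8.82
tool_pos: [0.6813, 0.154, 0.192]
tool_rot: [-180.0, 0.0, 40.1]
force: [0.7, 0.4, 0.3]
grip_width: 0.0566
```

```bash
python3 -c "
from h import *
s=go(.3915,.349,.19,113)
s=cam('side','s3');cam('top','t3')
"
```

```text
pose [0.6813 0.154  0.192 ] [-1.7999e+02  3.0000e-02  4.0140e+01] w 0.0566 F [0.7 0.4 0.3] t 8.825
SHIFT [-0.0959 -0.3359  0.002  -1.2716] rows 6.8091439397118565
```

View pics/s3.png

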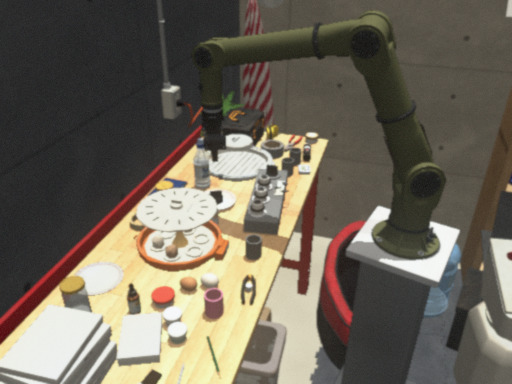

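View pics/t3.png

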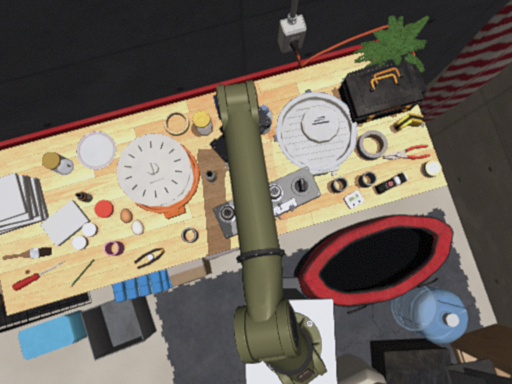

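The cap lies in the saucer, at side pixel (218,197). Next is tube A at top pixel (190,235), which goes to spigot 1. I'll re-measure it in the same look.

Call:
servo_tool(
  targets=[
    [100,-0.012,-0.042,-0.01,-0.16],
    [100,-0.027,-0.094,-0.01,-0.34],
    [100,-0.041,-0.144,-0.01,-0.52],
    [100,-0.055,-0.192,-0.01,-0.7],
    [100,-0.068,-0.24,-0.01,-0.88],
  ],
)

```text
time_s: 9.55
tool_pos: [0.4735, 0.2945, 0.2006]
tool_rot: [180.0, -0.0, 90.9]
force: [0.4, 1.2, 0.3]
grip_width: 0.0868
```

```bash
cat >> h.py <<'E'
def tubes(r,guess,z0=.055,z1=.08):
    P=cloud(r);ok=r['depth']>0;out=[]
    for g in guess:
        u,v=np.round(proj(r,[g[0],g[1],.066])).astype(int);h=14
        s=(slice(v-h,v+h+1),slice(u-h,u+h+1));c=P[s][ok[s]];t=c[(c[:,2]>z0)&(c[:,2]<z1)]
        if len(t)<10: out.append((None,len(t)));continue
        (a,b),R=cv2.minEnclosingCircle((t[:,:2]*1000).astype(np.float32));out.append((round(a,1),round(b,1),round(R,1),len(t)))
    return out
E
python3 -c "
from h import *
s=go(.3915,.349,.15,113.2)
print(tubes(cam('top'),[(.3915,.349),(.5614,-.1968),(.5806,-.3023)]))"
```

```text
pose [0.4735 0.2945 0.2006] [ 1.7997e+02 -3.0000e-02  9.0910e+01] w 0.0868 F [0.4 1.2 0.3] t 9.55
SHIFT [ 0.0558 -0.0811  0.0506 -0.389 ] rows 2.0828123545804744
[(379.7, 369.0, 12.8, 10), (562.3, -197.0, 26.2, 73), (580.3, -302.6, 26.4, 79)]
```

Call:
servo_tool(
  targets=[
    [100,0.024,-0.035,0,-0.17],
    [100,0.048,-0.07,0,-0.34],
    [100,0.056,-0.081,0.04,-0.389],
    [100,0.056,-0.081,0.08,-0.389],
    [100,0.056,-0.081,0.08,-0.389],
  ],
)

```text
time_s: 10.22
tool_pos: [0.3916, 0.347, 0.1177]
tool_rot: [-179.7, 0.2, 112.8]
force: [-0.3, -0.1, -0.0]
grip_width: 0.0871
```

```bash
python3 -c "
from h import *
s=go(.3915,.349,.027,113.2)
r=cam('side','s4');cv2.imwrite('pics/s4c.png',cv2.resize(r['frame'][170:290,190:310],None,fx=4,fy=4))
print([proj(r,[.3915,.349,z]) for z in(0,.066)])"
```

```text
pose [0.3916 0.347  0.1177] [-1.7966e+02  1.6000e-01  1.1284e+02] w 0.0871 F [-0.3 -0.1 -0. ] t 10.225
SHIFT [ 0.0019  0.0007  0.0907 -0.0062] rows 1.4514851312232
[array([253.04679338, 254.97834708]), array([253.17423606, 238.5167462 ])]
```

View pics/s4c.png

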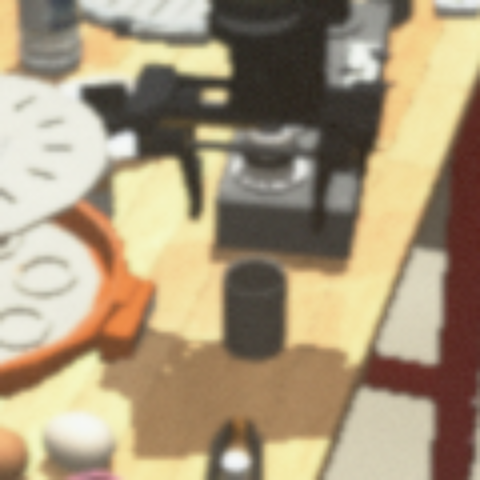

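```bash
python3 -c "
from h import *
r=cam('top')
P=cloud(r)
f=(P[...,2]>.08)&(P[...,2]<.185)&(r['depth']>0);f[:,205:]=0;f[:130]=0;f[:,:110]=0;f[212:]=0
q=P[f];print(len(q),q.min(0),q.max(0))
w=np.radians(113.2);d=q-np.array([.3915,.349,0]);x=np.cos(w)*d[:,0]+np.sin(w)*d[:,1];y=np.sin(w)*d[:,0]-np.cos(w)*d[:,1]
i=(abs(x)<.05);print(np.sort(y[i])[:10], q[i][np.argsort(y[i])[:5]])
i=(abs(y)<.11);print(np.sort(x[i])[:10])
r=np.hypot(x,y);print(np.sort(r)[:8])
"
```

```text
4193 [0.48688473 0.32797133 0.15647678] [0.73501457 0.57689505 0.18449127]
[0.1161835  0.11736383 0.11789568 0.11854867 0.11871371 0.11905503
 0.11915276 0.11951447 0.11957429 0.11980523] [[0.49580224 0.4005701  0.16673933]
 [0.49279329 0.41058672 0.16594769]
 [0.49609112 0.40424238 0.16500256]
 [0.49947225 0.39801118 0.16345812]
 [0.50254994 0.39124934 0.16434618]]
[]
[0.11635477 0.11828365 0.11854642 0.1185753  0.11881538 0.11970043
 0.11996004 0.12001789]
```

The body clears the dome by about 20 mm, so I'll descend and grip.

Call:
servo_tool(
  targets=[
    [100,0.002,0.001,0.04,0],
    [100,0.002,0.001,0.08,0],
    [100,0.002,0.001,0.09,0],
    [100,0.002,0.001,0.09,0],
    [20,0.002,0.001,0.09,0],
  ],
  grip_force=35,
)

```text
time_s: 10.95
tool_pos: [0.395, 0.3524, 0.0327]
tool_rot: [179.8, -0.1, 112.8]
force: [0.9, 0.7, 0.1]
grip_width: 0.0828
```

Call:
servo_tool(
  targets=[
    [20,0,0,0,0],
    [20,0,0,0,0],
    [20,0,0,0,0],
    [20,0,0,0,0],
    [20,0,0,0,0],
  ],
)

```text
time_s: 11.58
tool_pos: [0.3933, 0.3511, 0.0309]
tool_rot: [-180.0, -0.0, 112.9]
force: [-3.3, -2.2, 5.0]
grip_width: 0.0545
```

```bash
python3 -c "
from h import *
go(.463,.2105,.19,113.2)"
```

```text
pose [0.3933 0.3511 0.0309] [-179.97   -0.    112.86] w 0.0545 F [-3.3 -2.2  5. ] t 11.575
SHIFT [-0.1567  0.0096 -0.1591 -0.0059] rows 3.576138634763368
```

Call:
servo_tool(
  targets=[
    [20,0,0,0,0],
    [20,0,0,0,0],
    [20,0,0,-0.05,0],
    [20,0,0,-0.1,0],
    [20,0,0,-0.15,0],
  ],
)

```text
time_s: 12.2
tool_pos: [0.3936, 0.351, 0.1816]
tool_rot: [180.0, 0.0, 112.9]
force: [1.2, 0.4, -1.5]
grip_width: 0.0541
```

Call:
servo_tool(
  targets=[
    [20,-0.045,0.003,-0.01,0],
    [20,-0.09,0.006,-0.01,0],
    [20,-0.157,0.01,-0.01,0],
    [20,-0.157,0.01,-0.01,0],
    [20,-0.157,0.01,-0.01,0],
  ],
)

```text
time_s: 12.82
tool_pos: [0.4638, 0.2102, 0.1902]
tool_rot: [-180.0, -0.0, 112.8]
force: [-0.7, 1.6, -0.9]
grip_width: 0.0542
```

```bash
cat >> h.py <<'E'
def both(tag,ub,sb,f=4):
    r=cam('top');s=cam('side')
    a=r['frame'][ub[1]:ub[3],ub[0]:ub[2]];b=s['frame'][sb[1]:sb[3],sb[0]:sb[2]]
    for n,i in(('t',a),('s',b)): cv2.imwrite(f'pics/{n}{tag}.png',cv2.resize(i,None,fx=f,fy=f,interpolation=cv2.INTER_CUBIC))
    return r,s
E
python3 -c "
from h import *
go(.463,.2105,.145,113.2)
r,s=both('5',(170,160,330,260),(200,150,320,270))
for p in [(.4632,.2108,.106),(.4988,.1276,.106),(.5345,.0444,.106)]: print(proj(s,p))
P=cloud(s);ok=s['depth']>0
"
```

```text
pose [0.4638 0.2102 0.1902] [-1.8000e+02 -2.0000e-02  1.1279e+02] w 0.0542 F [-0.7  1.6 -0.9] t 12.825
SHIFT [ 0.0006 -0.0006  0.0452 -0.0072] rows 0.7232586620806024
[256.74133902 201.85576871]
[260.37988724 188.61886577]
[263.67358899 176.54596834]
```

View pics/s5.png

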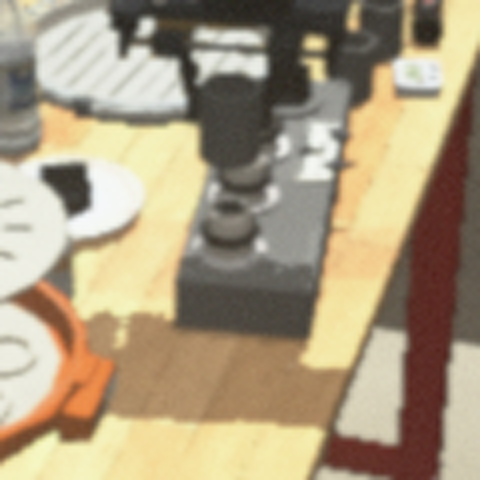

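View pics/t5.png

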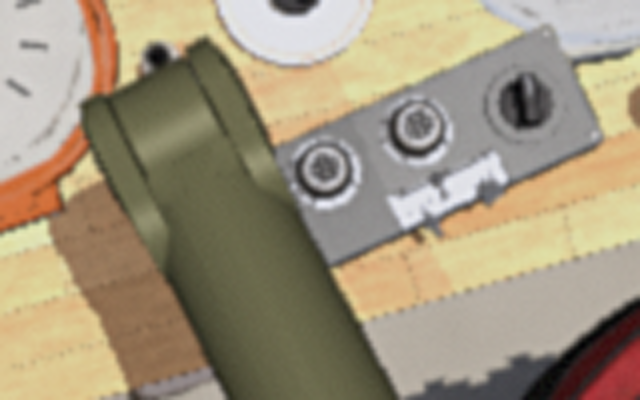

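The tube hangs upright over spigot 1, whose mouth is at side pixel (257,202), where it was predicted. Descending in stages.

Call:
servo_tool(
  targets=[
    [20,0.0,0,0.025,0],
    [20,0.0,0,0.048,0],
    [20,0.0,0,0.056,0],
    [20,0.0,0,0.064,0],
    [20,0.0,0,0.064,0],
  ],
)

```text
time_s: 13.55
tool_pos: [0.4636, 0.2107, 0.1265]
tool_rot: [-180.0, 0.0, 112.9]
force: [0.4, 0.7, -1.4]
grip_width: 0.0543
```

```bash
python3 -c "
from h import *
go(.463,.2105,.105,113.2)
r,s=both('6',(170,160,330,260),(200,150,320,270))
"
```

```text
pose [0.4636 0.2107 0.1265] [-180.     0.   112.9] w 0.0543 F [ 0.4  0.7 -1.4] t 13.55
SHIFT [ 0.     -0.0007  0.0215 -0.0052] rows 0.34481285239466597
```

View pics/s6.png

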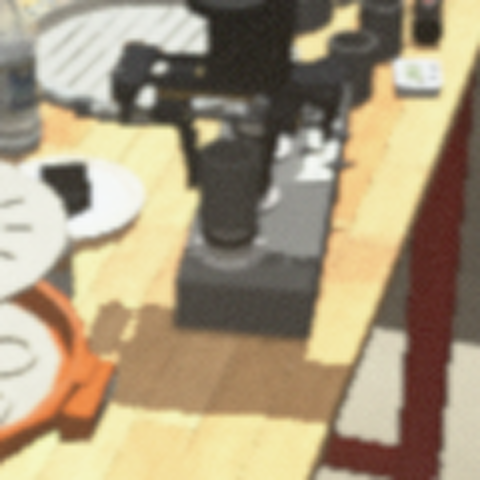

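It slid over the mouth without force. Pushing home.

Call:
servo_tool(
  targets=[
    [20,0.0,0,0.008,0],
    [20,0.0,0,0.014,0],
    [20,0.0,0,0.019,0],
    [20,0.0,0,0.023,0],
    [20,0.0,0,0.025,0],
  ],
)

```text
time_s: 14.28
tool_pos: [0.4647, 0.2109, 0.1045]
tool_rot: [179.9, -0.0, 112.9]
force: [-6.1, -2.7, 28.7]
grip_width: 0.0543
```

Call:
servo_tool(
  targets=[
    [20,0.0,0,0.001,0],
    [20,0.0,0,0.002,0],
    [20,0.0,0,0.002,0],
  ],
)

```text
time_s: 14.65
tool_pos: [0.4647, 0.2109, 0.1045]
tool_rot: [179.9, -0.1, 112.9]
force: [-8.4, -4.3, 32.5]
grip_width: 0.0543
```

It bottomed at 0.1045 with about 30 N, so it is home. Release and rise.

Call:
servo_tool(
  targets=[
    [20,0.0,0,-0.002,0],
    [85,0.0,0,-0.002,0],
    [85,0.0,0,-0.002,0],
    [85,0.0,0,-0.002,0],
    [85,0.0,0,-0.002,0],
  ],
)

```text
time_s: 15.28
tool_pos: [0.4634, 0.2101, 0.101]
tool_rot: [-179.9, 0.0, 112.9]
force: [-0.2, -0.2, 0.4]
grip_width: 0.0732
```

Call:
servo_tool(
  targets=[
    [100,0.0,0,-0.01,0],
    [100,0.0,0,-0.05,0],
    [100,0.0,0,-0.1,0],
  ],
)

```text
time_s: 15.65
tool_pos: [0.4631, 0.21, 0.2024]
tool_rot: [-179.9, 0.0, 112.9]
force: [-0.2, 0.9, -0.7]
grip_width: 0.0859
```

```bash
python3 -c "
from h import *
go(.562,-.197,.2,113.2)
r,s=both('7',(170,160,330,260),(200,150,320,270))
print(tubes(r,[(.562,-.197),(.5805,-.3024)]))
P=cloud(s);ok=s['depth']>0;t=P[ok];m=(np.hypot(t[:,0]-.464,t[:,1]-.211)<.05)&(t[:,2]>.12)&(t[:,2]<.16);print(np.sort(t[m][:,2])[-12:],t[m][:,:2].mean(0))
"
```

```text
pose [0.4631 0.21   0.2024] [-1.7990e+02  3.0000e-02  1.1286e+02] w 0.0859 F [-0.2  0.9 -0.7] t 15.65
SHIFT [-0.4134 -0.067   0.0024 -0.006 ] rows 6.701531000094749
[(562.9, -197.0, 27.0, 76), (580.4, -302.6, 26.6, 79)]
[0.14135934 0.14157515 0.1415913  0.14162477 0.14173787 0.14213075
 0.14224665 0.14256855 0.14286777 0.14303759 0.14307687 0.14545044] [0.46294589 0.21482618]
```

View pics/s7.png

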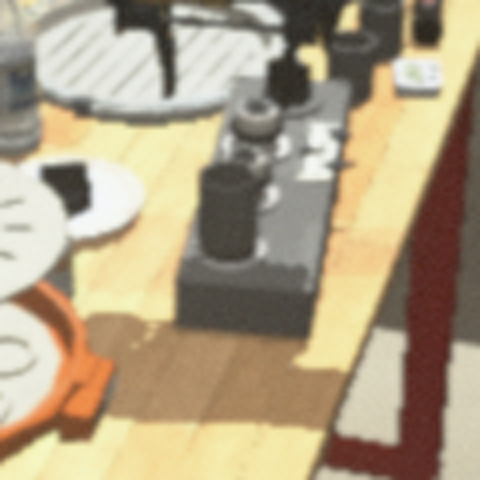

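Tube A is home, with its top at about 0.141 and upright. Tube B at (0.5625,-0.197) goes to spigot 3.

Call:
servo_tool(
  targets=[
    [100,-0.045,-0.007,0,0],
    [100,-0.1,-0.016,0,0],
    [100,-0.16,-0.026,0,0],
    [100,-0.22,-0.036,0,0],
    [100,-0.28,-0.045,0,0],
  ],
)

```text
time_s: 16.38
tool_pos: [0.5313, -0.0669, 0.202]
tool_rot: [179.9, -0.0, 112.9]
force: [0.6, 1.4, 0.6]
grip_width: 0.0872
```

Call:
servo_tool(
  targets=[
    [100,-0.06,-0.01,0,0],
    [100,-0.12,-0.02,0,0],
    [100,-0.133,-0.022,0.02,0],
    [100,-0.133,-0.022,0.08,0],
    [100,-0.133,-0.022,0.08,0],
  ],
)

```text
time_s: 17.0
tool_pos: [0.5587, -0.1939, 0.1168]
tool_rot: [-179.5, -0.4, 112.9]
force: [-0.9, 1.0, 0.8]
grip_width: 0.087
```

```bash
python3 -c "
from h import *
go(.5627,-.197,.031,113.2)
r,s=both('8',(290,140,430,240),(230,110,350,210))
print(tubes(r,[(.562,-.197),(.5805,-.3024)]))
"
```

```text
pose [ 0.5587 -0.1939  0.1168] [-179.52   -0.37  112.9 ] w 0.087 F [-0.9  1.   0.8] t 17.0
SHIFT [-0.0045  0.0025  0.0858 -0.0053] rows 1.3756771048915202
[(562.2, -196.7, 26.2, 45), (None, 0)]
```

View pics/s8.png

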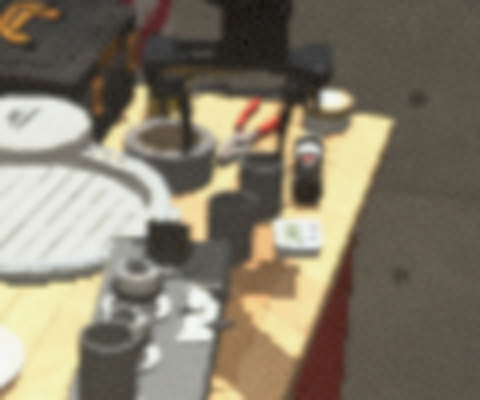

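View pics/t8.png

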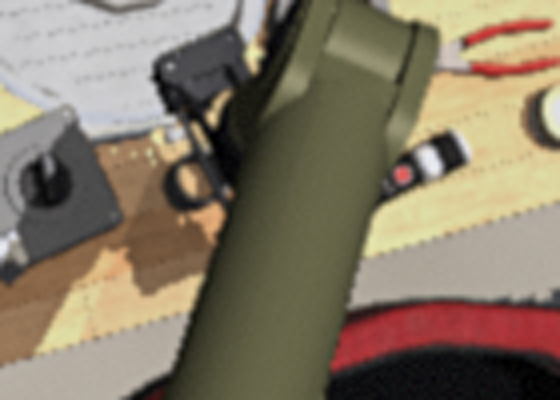

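Call:
servo_tool(
  targets=[
    [100,-0.003,0.002,0.04,0],
    [100,-0.003,0.002,0.075,0],
    [100,-0.003,0.002,0.084,0],
    [100,-0.003,0.002,0.084,0],
    [20,-0.003,0.002,0.084,0],
  ],
)

```text
time_s: 17.73
tool_pos: [0.5671, -0.1985, 0.0398]
tool_rot: [179.8, 0.1, 112.9]
force: [0.2, -0.9, 0.3]
grip_width: 0.0824
```

Call:
servo_tool(
  targets=[
    [20,0,0,0,0],
    [20,0,0,0,0],
    [20,0,0,0,0],
    [20,0,0,0,0],
    [20,0,0,0,0],
  ],
)

```text
time_s: 18.35
tool_pos: [0.565, -0.1985, 0.0378]
tool_rot: [-180.0, -0.0, 112.8]
force: [-3.9, -0.2, 5.2]
grip_width: 0.0539
```

Call:
servo_tool(
  targets=[
    [20,0,0,0,0],
    [20,0,0,0,0],
  ],
)

```text
time_s: 18.6
tool_pos: [0.565, -0.1985, 0.0378]
tool_rot: [-180.0, -0.0, 112.8]
force: [-3.4, -0.5, 5.3]
grip_width: 0.0537
```

```bash
python3 -c "
from h import *
go(.5345,.0444,.19,113.2)"
```

```text
pose [ 0.565  -0.1985  0.0378] [-1.7996e+02 -2.0000e-02  1.1285e+02] w 0.0537 F [-3.4 -0.5  5.3] t 18.6
SHIFT [ 0.2357  0.0662 -0.1522 -0.0061] rows 4.611840766778112
```

Call:
servo_tool(
  targets=[
    [20,0,0,-0.03,0],
    [20,0,0,-0.08,0],
    [20,0,0,-0.13,0],
    [20,0.02,0.006,-0.16,0],
    [20,0.06,0.017,-0.16,0],
  ],
)

```text
time_s: 19.23
tool_pos: [0.5597, -0.1381, 0.2004]
tool_rot: [179.7, 0.2, 112.6]
force: [-0.8, 0.3, -2.4]
grip_width: 0.0538
```

Call:
servo_tool(
  targets=[
    [20,0.055,0.015,0,0],
    [20,0.11,0.031,0,0],
    [20,0.16,0.045,0,0],
    [20,0.176,0.049,0,0],
    [20,0.176,0.049,0,0],
  ],
)

```text
time_s: 19.85
tool_pos: [0.5345, 0.046, 0.1971]
tool_rot: [-180.0, 0.0, 113.0]
force: [-0.0, -0.5, -1.2]
grip_width: 0.0541
```

```bash
python3 -c "
from h import *
go(.5345,.0444,.112,113.2)
r,s=both('9',(230,140,350,240),(210,110,330,230))
print(tubes(r,[(.562,-.197),(.5805,-.3024)]))
"
```

```text
pose [0.5345 0.046  0.1971] [-180.      0.    113.01] w 0.0541 F [-0.  -0.5 -1.2] t 19.85
SHIFT [-0.0015 -0.0006  0.0851 -0.0033] rows 1.3625759400804651
[(None, 0), (580.7, -302.2, 26.6, 86)]
```

View pics/s9.png

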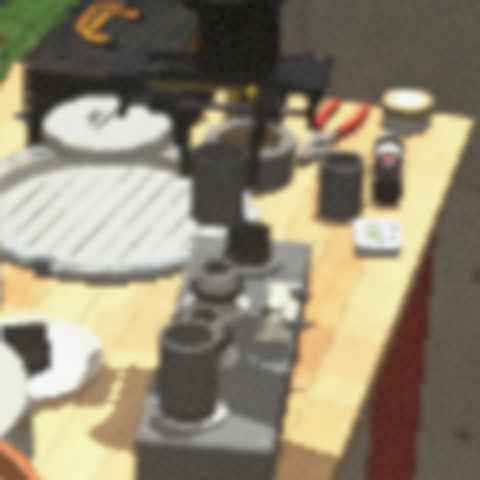

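Call:
servo_tool(
  targets=[
    [20,-0.001,0,0.025,0],
    [20,-0.001,0,0.048,0],
    [20,-0.001,0,0.056,0],
    [20,-0.001,0,0.064,0],
    [20,-0.001,0,0.064,0],
  ],
)

```text
time_s: 20.58
tool_pos: [0.5351, 0.0434, 0.1336]
tool_rot: [-180.0, 0.0, 112.8]
force: [0.3, 0.0, -0.9]
grip_width: 0.0537
```

```bash
python3 -c "
from h import *
go(.5345,.0444,.112,113.2)
r,s=both('10',(230,140,350,240),(210,110,330,230))
"
```

```text
pose [0.5351 0.0434 0.1336] [-1.7999e+02  1.0000e-02  1.1281e+02] w 0.0537 F [ 0.3  0.  -0.9] t 20.575
SHIFT [ 0.0011 -0.0002  0.0216 -0.0067] rows 0.34544704071831955
```

View pics/s10.png

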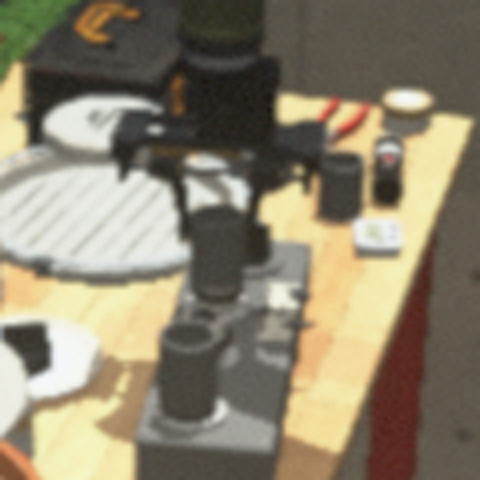

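It is threaded on spigot 3 without force. Pushing home.

Call:
servo_tool(
  targets=[
    [20,0.001,0,0.008,0],
    [20,0.001,0,0.014,0],
    [20,0.001,0,0.019,0],
    [20,0.001,0,0.024,0],
    [20,0.001,0,0.026,0],
  ],
)

```text
time_s: 21.3
tool_pos: [0.5357, 0.0451, 0.1113]
tool_rot: [179.9, -0.1, 112.9]
force: [-8.9, -1.5, 33.3]
grip_width: 0.0539
```

Call:
servo_tool(
  targets=[
    [20,0.0,0,0.001,0],
    [20,0.0,0,0.002,0],
    [20,0.0,0,0.002,0],
  ],
)

```text
time_s: 21.68
tool_pos: [0.5358, 0.045, 0.1112]
tool_rot: [179.8, -0.1, 112.8]
force: [-10.1, -1.3, 36.7]
grip_width: 0.0538
```

Call:
servo_tool(
  targets=[
    [20,0.0,0,-0.002,0],
    [85,0.0,0,-0.002,0],
    [85,0.0,0,-0.002,0],
    [85,0.0,0,-0.002,0],
    [85,0.0,0,-0.002,0],
  ],
)

```text
time_s: 22.3
tool_pos: [0.5342, 0.0449, 0.1069]
tool_rot: [-179.9, -0.0, 112.9]
force: [-0.3, -0.1, 0.2]
grip_width: 0.0733
```

Call:
servo_tool(
  targets=[
    [100,0.0,0,-0.01,0],
    [100,0.0,0,-0.05,0],
    [100,0.0,0,-0.1,0],
  ],
)

```text
time_s: 22.68
tool_pos: [0.5339, 0.0447, 0.2084]
tool_rot: [-179.9, -0.0, 112.9]
force: [0.9, 0.6, 1.1]
grip_width: 0.0862
```

```bash
python3 -c "
from h import *
go(.5806,-.3024,.2,113.2)
r,s=both('11',(230,140,350,240),(210,110,330,230))
print(tubes(r,[(.5805,-.3024)]))
P=cloud(s);ok=s['depth']>0;t=P[ok]
for c in((.4635,.2105),(.535,.044)):
  m=(np.hypot(t[:,0]-c[0],t[:,1]-c[1])<.035)&(t[:,2]>.12)&(t[:,2]<.16);print(np.sort(t[m][:,2])[-40::5])
"
```

```text
pose [0.5339 0.0447 0.2084] [-179.9    -0.    112.85] w 0.0862 F [0.9 0.6 1.1] t 22.675
SHIFT [-0.338  -0.0918  0.0084 -0.0061] rows 5.605898199174853
[(580.6, -302.7, 26.4, 81)]
[0.13874498 0.13931902 0.13970194 0.13996776 0.14055235 0.14102361
 0.14192516 0.14219592]
[0.13796505 0.13827482 0.13849245 0.13930459 0.13999948 0.14038658
 0.14100128 0.1423908 ]
```

View pics/s11.png

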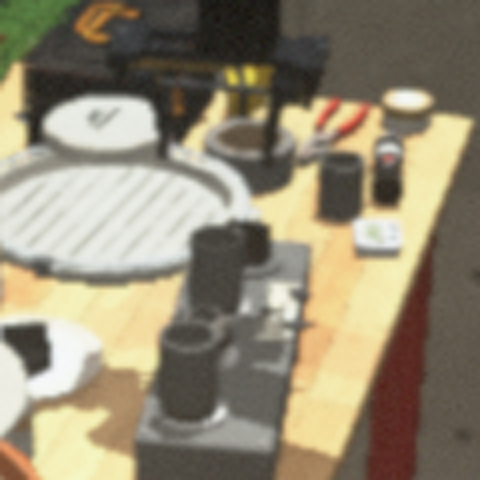

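Both tubes are home. Tube C sits near the torch and the timer, so I'll check finger clearance by grasp yaw first.

```bash
python3 -c "
from h import *
r=cam('top')
P=cloud(r);ok=(r['depth']>0)&(P[...,2]>.008)&(P[...,2]<.3);q=P[ok]
c=np.array([.5806,-.3026]);d=q[:,:2]-c;rr=np.hypot(*d.T);m=(rr>.031)&(rr<.13);q=q[m];d=d[m]
print(len(q), q[:,2].max())
for yaw in range(60,240,8):
  w=np.radians(yaw);x=np.cos(w)*d[:,0]+np.sin(w)*d[:,1];y=np.sin(w)*d[:,0]-np.cos(w)*d[:,1]
  out=[]
  for s in(1,-1):
    f=(abs(x)<.014)&(s*y>.03)&(s*y<.064); out.append((f.sum()))
  b=(abs(x)<.04)&(abs(y)<.1)&(q[:,2]>.09)
  print(yaw,out,b.sum())
cv2.imwrite('pics/t12.png',cv2.resize(r['frame'][150:220,320:430],None,fx=6,fy=6,interpolation=cv2.INTER_CUBIC))
"
```

```text
910 0.05495532035493955
60 [np.int64(0), np.int64(25)] 0
68 [np.int64(0), np.int64(16)] 0
76 [np.int64(0), np.int64(7)] 0
84 [np.int64(0), np.int64(2)] 0
92 [np.int64(0), np.int64(0)] 0
100 [np.int64(1), np.int64(0)] 0
108 [np.int64(1), np.int64(1)] 0
116 [np.int64(2), np.int64(1)] 0
124 [np.int64(2), np.int64(22)] 0
132 [np.int64(2), np.int64(37)] 0
140 [np.int64(0), np.int64(49)] 0
148 [np.int64(0), np.int64(52)] 0
156 [np.int64(0), np.int64(44)] 0
164 [np.int64(0), np.int64(28)] 0
172 [np.int64(0), np.int64(15)] 0
180 [np.int64(0), np.int64(4)] 0
188 [np.int64(0), np.int64(0)] 0
196 [np.int64(1), np.int64(0)] 0
204 [np.int64(1), np.int64(0)] 0
212 [np.int64(6), np.int64(0)] 0
220 [np.int64(14), np.int64(0)] 0
228 [np.int64(20), np.int64(0)] 0
236 [np.int64(26), np.int64(0)] 0
```

View pics/t12.png

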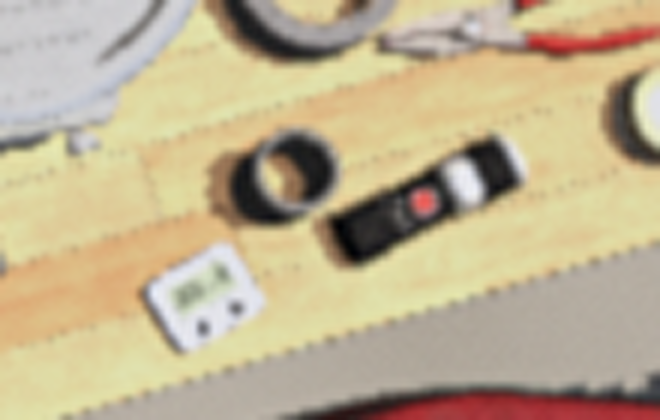

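Yaw 98 passes between timer and torch. I'll approach with the jaws at 92%.

Call:
servo_tool(
  targets=[
    [92,-0.05,-0.014,0,0.05],
    [92,-0.11,-0.03,0,0.1],
    [92,-0.17,-0.046,0,0.15],
    [92,-0.225,-0.061,0,0.2],
    [92,-0.28,-0.076,0,0.26],
  ],
)

```text
time_s: 23.45
tool_pos: [0.573, -0.244, 0.2067]
tool_rot: [-179.9, -0.0, 97.9]
force: [0.6, 0.8, 0.8]
grip_width: 0.0801
```

```bash
python3 -c "
from h import *
go(.5806,-.3026,.12,98)"
```

```text
pose [ 0.573  -0.244   0.2067] [-1.7995e+02 -5.0000e-02  9.7870e+01] w 0.0801 F [0.6 0.8 0.8] t 23.45
SHIFT [-0.0591 -0.0005  0.0867 -0.0023] rows 1.678619715327175
```

Call:
servo_tool(
  targets=[
    [92,-0.03,0,0,0],
    [92,-0.059,-0.0,0.0,0],
    [92,-0.059,0,0.05,0],
    [92,-0.059,0,0.087,0],
    [92,-0.059,0,0.087,0],
  ],
)

```text
time_s: 24.08
tool_pos: [0.5789, -0.2995, 0.1165]
tool_rot: [-179.6, -0.2, 98.0]
force: [0.1, -0.3, -0.2]
grip_width: 0.0801
```

Call:
servo_tool(
  targets=[
    [92,0,0,0,0],
  ],
)

```text
time_s: 24.2
tool_pos: [0.582, -0.3015, 0.1217]
tool_rot: [179.9, 0.1, 98.0]
force: [1.1, -0.1, 1.3]
grip_width: 0.08
```

```bash
python3 -c "
from h import *
go(.5806,-.3026,.032,98)
r,s=both('13',(310,130,430,230),(250,110,350,190))
print(tubes(r,[(.5805,-.3024)]))"
```

```text
pose [ 0.582  -0.3015  0.1217] [1.7995e+02 5.0000e-02 9.7960e+01] w 0.08 F [ 1.1 -0.1  1.3] t 24.2
SHIFT [-0.0009 -0.0016  0.0897 -0.0006] rows 1.4351662946932262
[(580.8, -302.8, 26.8, 63)]
```

View pics/s13.png

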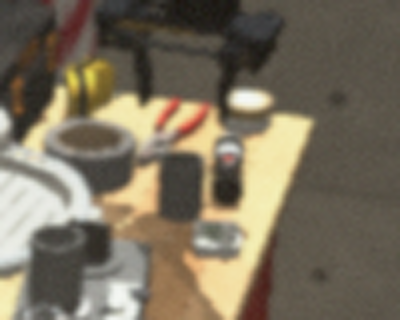

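View pics/t13.png

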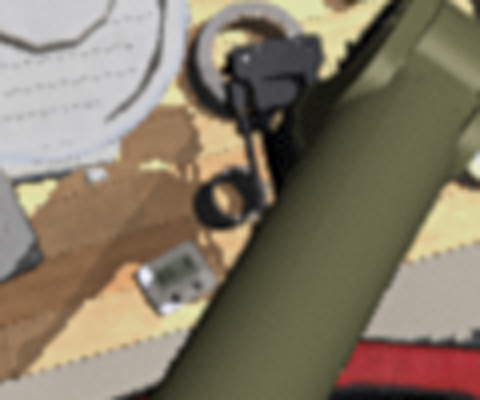

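Call:
servo_tool(
  targets=[
    [92,-0.001,-0.001,0.04,0],
    [92,-0.001,-0.001,0.075,0],
    [92,-0.001,-0.001,0.09,0],
    [92,-0.001,-0.001,0.09,0],
    [20,-0.001,-0.001,0.09,0],
  ],
)

```text
time_s: 24.92
tool_pos: [0.5819, -0.3029, 0.0325]
tool_rot: [179.8, 0.1, 98.0]
force: [-0.3, 0.6, 0.9]
grip_width: 0.0758
```

Call:
servo_tool(
  targets=[
    [20,0,0,0,0],
    [20,0,0,0,0],
    [20,0,0,0,0],
    [20,0,0,0,0],
    [20,0,0,0,0],
  ],
)

```text
time_s: 25.55
tool_pos: [0.5809, -0.3023, 0.0312]
tool_rot: [180.0, 0.0, 98.0]
force: [-0.6, 0.6, 4.7]
grip_width: 0.0531
```

Call:
servo_tool(
  targets=[
    [20,0,0,0,0],
    [20,0,0,-0.03,0],
    [20,0,0,-0.08,0],
    [20,0,0,-0.13,0],
    [20,0,0,-0.16,0],
  ],
)

```text
time_s: 26.18
tool_pos: [0.5812, -0.3027, 0.1929]
tool_rot: [179.9, 0.1, 98.0]
force: [0.3, 0.7, -1.3]
grip_width: 0.0531
```

```bash
python3 -c "
from h import *
go(.499,.1276,.2,113.2)"
```

```text
pose [ 0.5812 -0.3027  0.1929] [1.7987e+02 7.0000e-02 9.7950e+01] w 0.0531 F [ 0.3  0.7 -1.3] t 26.175
SHIFT [ 0.4375 -0.0219 -0.0071 -0.2661] rows 7.0098025649888
```

Call:
servo_tool(
  targets=[
    [20,0.05,-0.002,-0.02,-0.04],
    [20,0.11,-0.005,-0.02,-0.09],
    [20,0.17,-0.008,-0.02,-0.14],
    [20,0.23,-0.011,-0.02,-0.19],
    [20,0.29,-0.014,-0.02,-0.264],
  ],
)

```text
time_s: 26.8
tool_pos: [0.5258, -0.0149, 0.2102]
tool_rot: [180.0, -0.0, 113.2]
force: [0.8, 1.0, 0.1]
grip_width: 0.0531
```

```bash
python3 -c "
from h import *
go(.499,.1276,.2,113.2)"
```

```text
pose [ 0.5258 -0.0149  0.2102] [ 1.7998e+02 -2.0000e-02  1.1322e+02] w 0.0531 F [0.8 1.  0.1] t 26.8
SHIFT [0.1415 0.0316 0.0102 0.0004] rows 2.3253652826835727
```

Call:
servo_tool(
  targets=[
    [20,0.05,0.011,0,0],
    [20,0.1,0.022,0.0,0],
    [20,0.142,0.032,0.0,0],
    [20,0.142,0.032,0.01,0],
    [20,0.142,0.032,0.01,0],
  ],
)

```text
time_s: 27.42
tool_pos: [0.4997, 0.1253, 0.1993]
tool_rot: [-179.9, 0.0, 113.1]
force: [1.0, -0.6, -1.5]
grip_width: 0.0535
```

```bash
python3 -c "
from h import *
go(.499,.1276,.127,113.2)
r,s=both('14',(230,140,350,240),(210,110,330,230))"
```

```text
pose [0.4997 0.1253 0.1993] [-1.7986e+02  4.0000e-02  1.1307e+02] w 0.0535 F [ 1.  -0.6 -1.5] t 27.425
SHIFT [ 0.0024  0.0003  0.0723 -0.0023] rows 1.1572443661326994
```

View pics/s14.png

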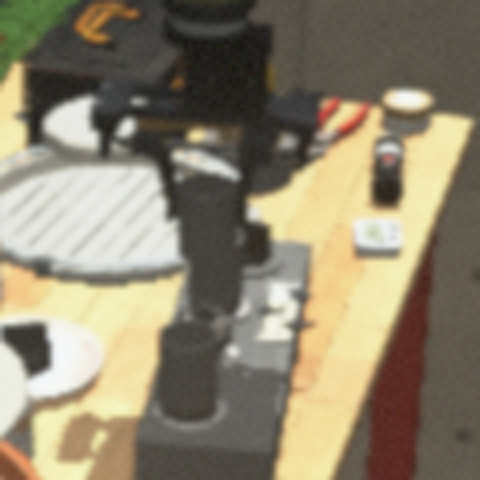

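Call:
servo_tool(
  targets=[
    [20,0.002,0,0.03,0],
    [20,0.002,0,0.054,0],
    [20,0.002,0,0.064,0],
    [20,0.002,0,0.072,0],
    [20,0.002,0,0.072,0],
  ],
)

```text
time_s: 28.15
tool_pos: [0.4996, 0.1278, 0.1286]
tool_rot: [-180.0, -0.0, 113.1]
force: [-0.9, 0.1, -1.6]
grip_width: 0.0529
```

Call:
servo_tool(
  targets=[
    [20,0,0,0.008,0],
    [20,0,0,0.014,0],
    [20,0,0,0.02,0],
    [20,0,0,0.025,0],
    [20,0,0,0.027,0],
  ],
)

```text
time_s: 28.78
tool_pos: [0.4999, 0.1287, 0.1048]
tool_rot: [180.0, -0.1, 113.1]
force: [-11.8, -2.3, 32.4]
grip_width: 0.0535
```

Bottomed at 0.1048 (expected 0.105) with 32 N. Release and look.

Call:
servo_tool(
  targets=[
    [20,0.0,0,0.001,0],
    [20,0.0,0,-0.002,0],
    [85,0.0,0,-0.002,0],
    [85,0.0,0,-0.002,0],
    [85,0.0,0,-0.002,0],
  ],
)

```text
time_s: 29.4
tool_pos: [0.4998, 0.1279, 0.1032]
tool_rot: [180.0, 0.0, 113.1]
force: [0.1, 0.8, 0.9]
grip_width: 0.0718
```

Call:
servo_tool(
  targets=[
    [85,0,0,0,0],
    [100,0.0,0,-0.01,0],
    [100,0.0,0,-0.05,0],
    [100,0.0,0,-0.1,0],
    [100,0.05,0,-0.13,0],
  ],
)

```text
time_s: 30.02
tool_pos: [0.4826, 0.1709, 0.2373]
tool_rot: [179.7, 0.1, 112.6]
force: [0.6, 0.7, -0.0]
grip_width: 0.0865
```

Call:
servo_tool(
  targets=[
    [100,0.06,0,0,0],
    [100,0.12,0.0,0,0],
    [100,0.18,0.0,0,0],
    [100,0.18,0,0,0],
  ],
)

```text
time_s: 30.52
tool_pos: [0.4058, 0.3451, 0.2339]
tool_rot: [180.0, -0.1, 113.7]
force: [-0.5, -0.5, -0.3]
grip_width: 0.0871
```

```bash
python3 -c "
from h import *
np.set_printoptions(precision=4,suppress=True)
go(.499,.1276,.127,113.2)
r,s=both('15',(215,140,335,240),(210,110,330,230),5)
for n,q in(('side',s),('top',r)):
  P=cloud(q);t=P[q['depth']>0]
  for c in((.4635,.2105),(.499,.1276),(.535,.044)):
    m=(np.hypot(t[:,0]-c[0],t[:,1]-c[1])<.035)&(t[:,2]>.125)&(t[:,2]<.16);k=t[m]
    if len(k)>9:print(n,len(k),np.sort(k[:,2])[-40::6],cv2.minEnclosingCircle((k[:,:2]*1000).astype(np.float32)))
for n in('top','side'):
  for l in('pointer_tip','arrow_clip','damper_grip','tube1_mid','cap1'): print(n,l,[(np.round(x['at'],1).tolist(),round(x['confidence'],2)) for x in pinpoint(n,l)])
cv2.imwrite('pics/t15b.png',cv2.resize(r['frame'][175:225,255:325],None,fx=11,fy=11,interpolation=cv2.INTER_CUBIC))
cv2.imwrite('pics/s15b.png',cv2.resize(s['frame'][150:210,245:305],None,fx=10,fy=10,interpolation=cv2.INTER_CUBIC))
"
```

```text
pose [0.4058 0.3451 0.2339] [180.    -0.11 113.66] w 0.0871 F [-0.5 -0.5 -0.3] t 30.525
SHIFT [-0.2366 -0.0019  0.1069  0.008 ] rows 4.1541846578507515
side 141 [0.1383 0.1392 0.1398 0.1406 0.1411 0.1422 0.1431] ((464.4960021972656, 215.90603637695312), 29.370681762695312)
side 105 [0.1364 0.1369 0.1381 0.1394 0.1409 0.1416 0.1426] ((500.35809326171875, 128.42083740234375), 31.0909481048584)
side 49 [0.1291 0.131  0.1327 0.1354 0.1373 0.1392 0.1402] ((536.0785522460938, 51.13129806518555), 28.839941024780273)
top 75 [0.1394 0.1402 0.1407 0.1414 0.1419 0.1431 0.1444] ((465.14764404296875, 209.94505310058594), 25.927600860595703)
top 78 [0.139  0.1398 0.1411 0.1413 0.1419 0.1435 0.1447] ((500.0208740234375, 127.56939697265625), 26.34175682067871)
top 83 [0.1391 0.1398 0.1407 0.141  0.142  0.1427 0.1441] ((535.6571655273438, 46.25263977050781), 26.567596435546875)
top pointer_tip []
top arrow_clip []
top damper_grip [([301.9, 186.4], 0.66)]
top tube1_mid [([251.4, 199.6], 0.59), ([271.9, 189.4], 0.31)]
top cap1 [([242.5, 157.7], 0.65)]
side pointer_tip []
side arrow_clip []
side damper_grip []
side tube1_mid [([261.4, 187.5], 0.53)]
side cap1 [([213.3, 199.9], 0.52), ([213.4, 224.4], 0.31), ([259.7, 188.7], 0.21)]
```

View pics/t15b.png

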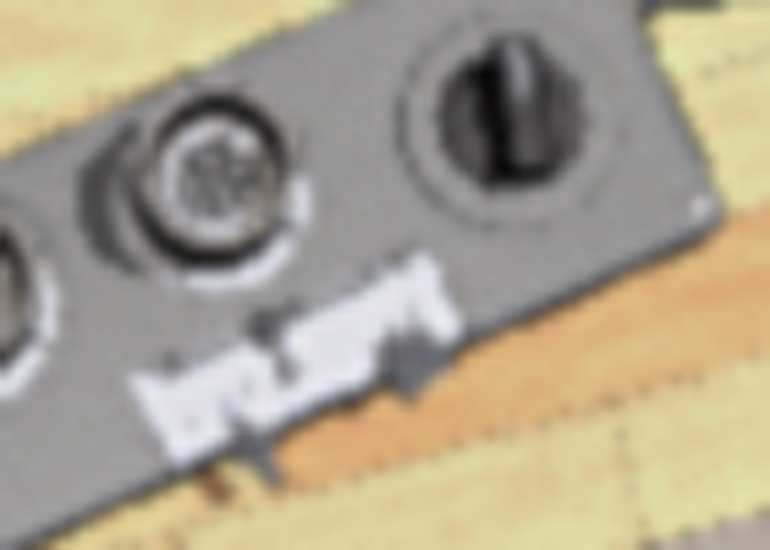

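View pics/s15b.png

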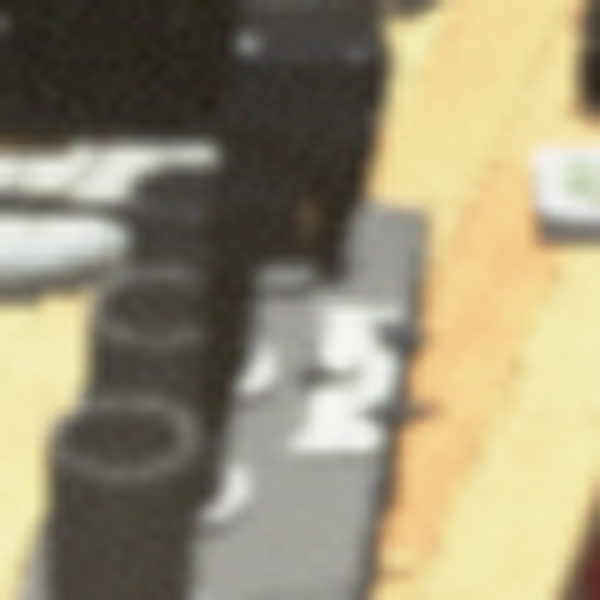

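View pics/s15.png

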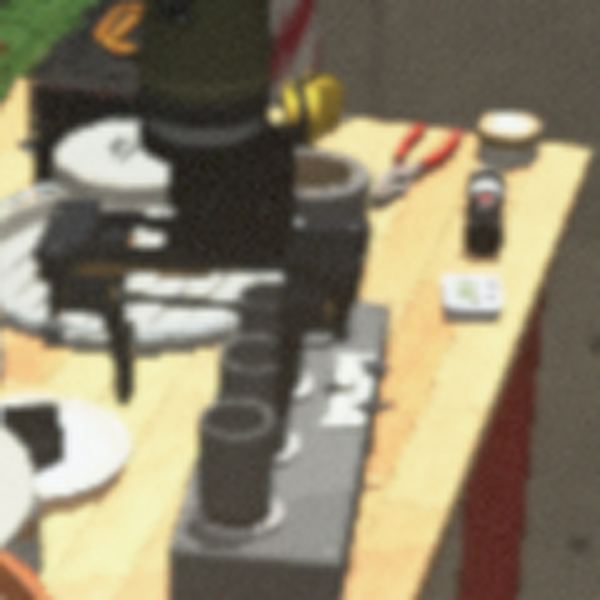

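All three tubes are home: tops at about 0.141, centres within 2 mm of the spigots, cap in the saucer. On the scale, the left clip at top pixel (277,214) has a head tapering inward and a thin shank outward, so it is the arrow. The right one at (292,207) is square. I'll rectify averaged pictures of the scale to measure them.

```bash
cat >> h.py <<'E'
from scipy.ndimage import map_coordinates
C0=np.array([.5016,.0690]);YAW=np.radians(23.2)
def rect(name,z=.062,n=10,xr=(-.085,.0),yr=(-.1,.06),s=.00025):
    fr=[];
    for _ in range(n):
        r=imaging.read_camera(name);fr.append(r['frame'].astype(np.float32))
    f=np.mean(fr,0)
    xs=np.arange(xr[1],xr[0],-s);ys=np.arange(yr[1],yr[0],-s)   # up=+x , right=-y
    gx,gy=np.meshgrid(xs,ys,indexing='ij')
    W=np.stack([C0[0]+np.cos(YAW)*gx-np.sin(YAW)*gy,C0[1]+np.sin(YAW)*gx+np.cos(YAW)*gy,np.full_like(gx,z)],-1)
    T=np.linalg.inv(r['world_from_camera']);c=W@T[:3,:3].T+T[:3,3];K=r['K']
    u=K[0,0]*c[...,0]/c[...,2]+K[0,2];v=K[1,1]*c[...,1]/c[...,2]+K[1,2]
    return np.stack([map_coordinates(f[...,k],[v,u],order=3,mode='nearest') for k in range(3)],-1).clip(0,255).astype(np.uint8)
E
python3 -c "
from h import *
for n in('top','side'):
  a=rect(n);print(a.shape)
  for y in range(-10,7): 
    j=int((.06-y*.01)/.00025); 
    if 0<=j<640: cv2.line(a,(j,0),(j,6 if y%5 else 14),(0,0,255),1)
  for x in range(-8,0): i=int(-x*.01/.00025); cv2.line(a,(0,i),(6,i),(0,0,255),1)
  cv2.imwrite(f'pics/rect_{n}.png',a)
"
```

```text
(340, 640, 3)
(340, 640, 3)
```

View pics/rect_top.png

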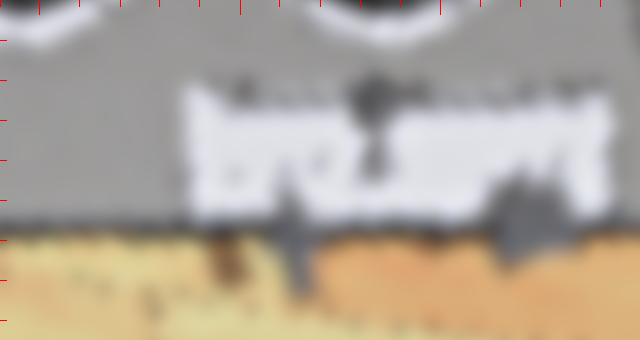

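View pics/rect_side.png

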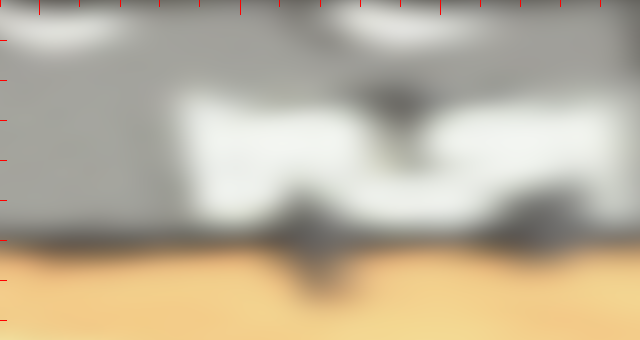

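Rectified views (0.25 mm/px): pointer at col ~376, arrow clip at col ~289, square clip at col ~530. The pointer must go about 22 mm left, so roughly -2.2 rad (counter-clockwise). The knob now reads about 3.4 rad, and its bar lies at world 7.4°. Next is gripping the knob bar.

Call:
servo_tool(
  targets=[
    [40,-0.05,0,0,0.18],
    [40,-0.1,0.0,0,0.36],
    [40,-0.15,0,0,0.54],
    [40,-0.2,0,0,0.72],
    [40,-0.25,0,0,0.9],
  ],
  grip_force=25,
)

```text
time_s: 32.75
tool_pos: [0.5079, 0.1082, 0.2338]
tool_rot: [180.0, -0.0, 61.2]
force: [0.8, 0.3, -0.2]
grip_width: 0.0451
```

```bash
python3 -c "
from h import *
go(.5565,-.0543,.23,7.4)"
```

```text
pose [0.5079 0.1082 0.2338] [ 1.7998e+02 -5.0000e-02  6.1200e+01] w 0.0451 F [ 0.8  0.3 -0.2] t 32.75
SHIFT [-0.119   0.1209  0.0038  0.9389] rows 5.027638581244066
```

Call:
servo_tool(
  targets=[
    [40,-0.024,0.024,0,0.18],
    [40,-0.048,0.048,0,0.36],
    [40,-0.072,0.072,0,0.54],
    [40,-0.096,0.097,0,0.72],
    [40,-0.119,0.121,0,0.9],
  ],
)

```text
time_s: 33.38
tool_pos: [0.5573, -0.0537, 0.2337]
tool_rot: [-180.0, -0.0, 9.6]
force: [0.4, -1.0, 0.8]
grip_width: 0.0347
```

Call:
servo_tool(
  targets=[
    [40,0,0,0.04,0.039],
    [40,0,0,0.08,0.039],
    [40,0,0,0.1,0.039],
    [40,0,0,0.1,0.039],
  ],
)

```text
time_s: 33.88
tool_pos: [0.5558, -0.0525, 0.1321]
tool_rot: [-180.0, 0.2, 7.7]
force: [-0.1, 0.5, 0.2]
grip_width: 0.0346
```

```bash
python3 -c "
from h import *
go(.5565,-.0543,.08,7.4)
r,s=both('16',(250,140,350,240),(230,110,330,210),5)"
```

```text
pose [ 0.5558 -0.0525  0.1321] [-180.      0.2     7.72] w 0.0346 F [-0.1  0.5  0.2] t 33.875
SHIFT [0.0005 0.0019 0.0521 0.0056] rows 0.8335423427863164
```

View pics/s16.png

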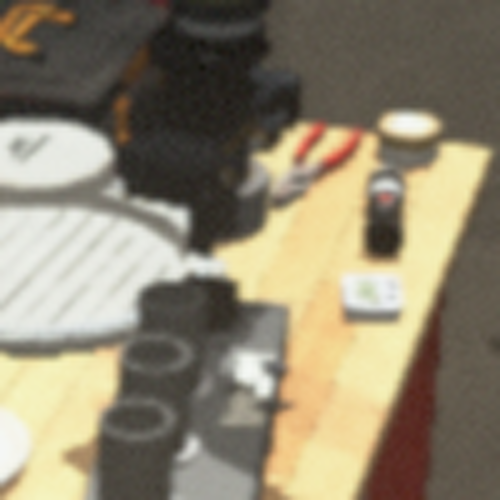

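Call:
servo_tool(
  targets=[
    [40,0,0.002,0.03,0],
    [40,0,0.002,0.05,0],
    [40,0,0.002,0.052,0],
    [5,0,0.002,0.052,0],
    [5,0,0.002,0.052,0],
  ],
)

```text
time_s: 34.6
tool_pos: [0.5584, -0.0546, 0.083]
tool_rot: [180.0, -0.1, 7.7]
force: [-0.1, -0.2, -0.8]
grip_width: 0.0218
```

Call:
servo_tool(
  targets=[
    [5,0,0,0,0],
    [5,0,0,0,0],
    [5,0,0,0,0],
    [5,0,0,0,0],
  ],
)

```text
time_s: 35.1
tool_pos: [0.5581, -0.0532, 0.0827]
tool_rot: [-179.9, -0.1, 7.8]
force: [-1.1, 3.5, 6.0]
grip_width: 0.0138
```

Call:
servo_tool(
  targets=[
    [5,0,0,0,-0.12],
    [5,0,0,0,-0.25],
    [5,0,0,0,-0.4],
    [5,0,0,0,-0.55],
    [5,0,0,0,-0.7],
  ],
)

```text
time_s: 35.72
tool_pos: [0.5577, -0.0524, 0.0826]
tool_rot: [-179.9, -0.1, 48.2]
force: [-2.3, 5.9, 6.7]
grip_width: 0.0136
```

Call:
servo_tool(
  targets=[
    [5,0,0,0,-0.16],
    [5,0,0,0,-0.32],
    [5,0,0,0,-0.48],
    [5,0,0,0,-0.64],
    [5,0,0,0,-0.75],
  ],
)

```text
time_s: 36.35
tool_pos: [0.5569, -0.0521, 0.0826]
tool_rot: [-179.9, -0.2, 91.1]
force: [-4.5, 6.2, 9.0]
grip_width: 0.0141
```

Call:
servo_tool(
  targets=[
    [5,0,0,0,-0.16],
    [5,0,0,0,-0.32],
    [5,0,0,0,-0.48],
    [5,0,0,0,-0.61],
    [5,0,0,0,-0.61],
  ],
)

```text
time_s: 36.98
tool_pos: [0.5562, -0.0524, 0.0826]
tool_rot: [-180.0, -0.2, 125.9]
force: [-7.0, 4.1, 9.3]
grip_width: 0.0138
```

```bash
python3 -c "
from h import *
go(.5565,-.0543,.08,133.4)
for n in('top','side'):
  cv2.imwrite(f'pics/rect2_{n}.png',rect(n))
"
```

```text
pose [ 0.5562 -0.0524  0.0826] [-179.99   -0.24  125.88] w 0.0138 F [-7.   4.1  9.3] t 36.975
SHIFT [-0.0017 -0.0009  0.0026 -0.1312] rows 0.7027398843272258
```

View pics/rect2_top.png

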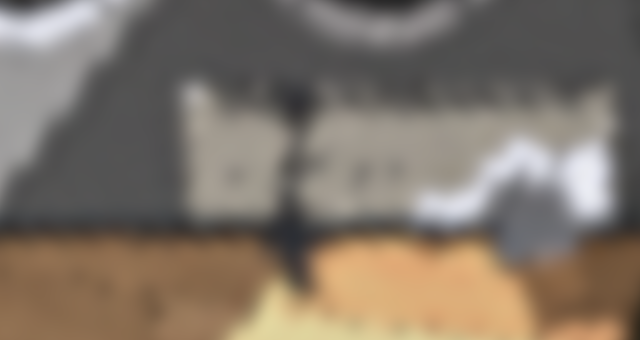

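View pics/rect2_side.png

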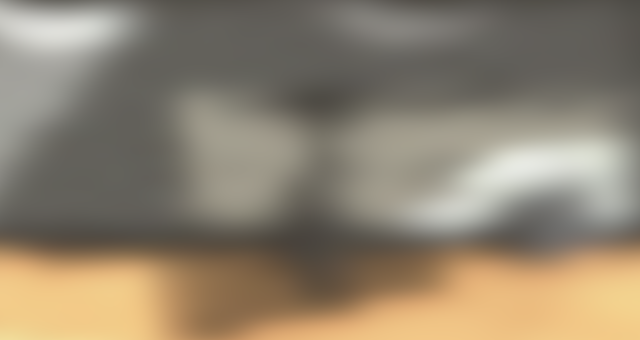

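```bash
python3 -c "
from h import *
def cen(f,rows,c0,c1):
  a=cv2.imread(f).astype(float).mean(2)
  for i in rows:
    p=a[i-4:i+5,c0:c1].mean(0);d=np.clip(np.percentile(p,75)-p-15,0,None);print(f[5:],i,round((d*np.arange(c0,c1)).sum()/max(d.sum(),1),1),round(d.max()),end=' | ')
  print()
cen('pics/rect_top.png',range(100,180,10),335,420)
cen('pics/rect2_top.png',range(100,180,10),255,340)
cen('pics/rect_top.png',range(165,216,10),255,330)
cen('pics/rect_top.png',range(240,295,10),265,340)
cen('pics/rect2_top.png',range(180,216,10),255,330)
cen('pics/rect_side.png',range(100,180,10),345,450)
cen('pics/rect2_side.png',range(90,180,10),265,370)
cen('pics/rect_side.png',range(185,220,10),255,370)
cen('pics/rect_side.png',range(255,300,10),265,380)
"
```

```text
rect_top.png 100 371.5 25 | rect_top.png 110 372.5 61 | rect_top.png 120 371.9 80 | rect_top.png 130 372.8 69 | rect_top.png 140 375.5 59 | rect_top.png 150 375.6 68 | rect_top.png 160 375.1 73 | rect_top.png 170 374.5 63 | 
rect2_top.png 100 294.5 24 | rect2_top.png 110 295.8 38 | rect2_top.png 120 296.3 48 | rect2_top.png 130 297.5 41 | rect2_top.png 140 297.5 30 | rect2_top.png 150 296.8 30 | rect2_top.png 160 297.2 39 | rect2_top.png 170 294.3 41 | 
rect_top.png 165 0.0 0 | rect_top.png 175 284.9 8 | rect_top.png 185 285.5 31 | rect_top.png 195 287.3 55 | rect_top.png 205 288.8 61 | rect_top.png 215 286.9 41 | 
rect_top.png 240 0.0 0 | rect_top.png 250 293.7 10 | rect_top.png 260 295.9 30 | rect_top.png 270 298.7 39 | rect_top.png 280 301.3 38 | rect_top.png 290 303.5 30 | 
rect2_top.png 180 290.5 33 | rect2_top.png 190 288.3 40 | rect2_top.png 200 289.2 49 | rect2_top.png 210 289.9 45 | 
rect_side.png 100 397.1 20 | rect_side.png 110 399.3 36 | rect_side.png 120 399.8 48 | rect_side.png 130 399.6 50 | rect_side.png 140 399.9 43 | rect_side.png 150 402.0 33 | rect_side.png 160 406.6 23 | rect_side.png 170 409.9 12 | 
rect2_side.png 90 0.0 0 | rect2_side.png 100 319.8 3 | rect2_side.png 110 320.7 7 | rect2_side.png 120 322.6 11 | rect2_side.png 130 323.4 12 | rect2_side.png 140 323.5 13 | rect2_side.png 150 324.3 13 | rect2_side.png 160 324.7 14 | rect2_side.png 170 322.4 13 | 
rect_side.png 185 303.1 16 | rect_side.png 195 304.5 40 | rect_side.png 205 304.3 50 | rect_side.png 215 303.1 44 | 
rect_side.png 255 308.2 9 | rect_side.png 265 313.5 23 | rect_side.png 275 317.0 29 | rect_side.png 285 320.3 25 | rect_side.png 295 322.8 14 |
```

The top view, which has negligible parallax, shows the pointer about 9 cols (2.2 mm) right of the arrow clip. The side view has height parallax. Turning a further -0.21 rad, then releasing.

Call:
servo_tool(
  targets=[
    [5,0,0,0,-0.1],
    [5,0,0,0,-0.21],
    [5,0,0,0,-0.21],
    [5,0,0,0,-0.21],
  ],
)

```text
time_s: 38.48
tool_pos: [0.5561, -0.0525, 0.0826]
tool_rot: [180.0, -0.2, 137.9]
force: [-6.8, 4.6, 10.2]
grip_width: 0.0137
```

Call:
servo_tool(
  targets=[
    [40,0,0,0,0],
    [40,0,0,0,0],
    [40,0,0,0,0],
    [40,0,0,-0.06,0],
    [40,0,0,-0.12,0],
  ],
)

```text
time_s: 39.1
tool_pos: [0.5567, -0.0549, 0.2022]
tool_rot: [-179.9, -0.1, 137.8]
force: [0.7, -0.9, -1.2]
grip_width: 0.0347
```

Call:
servo_tool(
  targets=[
    [40,0,0,-0.04,0],
    [40,0.06,0.0,-0.05,0],
    [40,0.12,0,-0.05,0],
    [40,0.18,0,-0.05,0],
    [40,0.24,0,-0.05,0],
  ],
)

```text
time_s: 39.72
tool_pos: [0.3782, 0.1077, 0.2516]
tool_rot: [180.0, 0.0, 137.8]
force: [-0.2, 1.2, 0.0]
grip_width: 0.0351
```

Call:
servo_tool(
  targets=[
    [40,0.06,0.0,0,0],
    [40,0.12,0,0,0],
    [40,0.18,0,0,0],
    [40,0.18,0,0,0],
  ],
)

```text
time_s: 40.22
tool_pos: [0.2572, 0.2406, 0.2329]
tool_rot: [-177.3, -0.8, 137.7]
force: [1.4, -0.3, -0.1]
grip_width: 0.0349
```

```bash
cat > cen.py <<'E'
from h import *
def cen(f,rows,c0,c1):
  a=cv2.imread(f).astype(float).mean(2)
  for i in rows:
    p=a[i-4:i+5,c0:c1].mean(0);d=np.clip(np.percentile(p,75)-p-15,0,None);print(f[5:],i,round((d*np.arange(c0,c1)).sum()/max(d.sum(),1),1),round(d.max()),end=' | ')
  print()
E
python3 -c "
from cen import *
go(.5565,-.0543,.08,133.4)
for n in('top','side'):
  cv2.imwrite(f'pics/rect3_{n}.png',rect(n))
cen('pics/rect3_top.png',range(100,295,10),250,335)
cen('pics/rect3_side.png',range(100,295,10),255,370)
both('17',(200,130,340,240),(200,110,320,230),5)
"
```

```text
pose [0.2572 0.2406 0.2329] [-177.34   -0.78  137.73] w 0.0349 F [ 1.4 -0.3 -0.1] t 40.225
SHIFT [-0.4198 -0.0169  0.1529  0.0755] rows 7.153728373389618
rect3_top.png 100 276.5 45 | rect3_top.png 110 280.2 58 | rect3_top.png 120 284.1 74 | rect3_top.png 130 285.2 69 | rect3_top.png 140 283.3 59 | rect3_top.png 150 282.8 45 | rect3_top.png 160 284.3 27 | rect3_top.png 170 283.7 33 | rect3_top.png 180 282.9 50 | rect3_top.png 190 284.5 61 | rect3_top.png 200 287.7 67 | rect3_top.png 210 288.3 54 | rect3_top.png 220 281.0 34 | rect3_top.png 230 272.2 8 | rect3_top.png 240 0.0 0 | rect3_top.png 250 294.2 16 | rect3_top.png 260 296.4 33 | rect3_top.png 270 298.5 38 | rect3_top.png 280 301.2 37 | rect3_top.png 290 304.2 37 | 
rect3_side.png 100 311.2 28 | rect3_side.png 110 309.6 44 | rect3_side.png 120 309.1 55 | rect3_side.png 130 308.7 54 | rect3_side.png 140 310.1 45 | rect3_side.png 150 313.0 39 | rect3_side.png 160 314.9 38 | rect3_side.png 170 314.8 38 | rect3_side.png 180 312.6 40 | rect3_side.png 190 309.5 48 | rect3_side.png 200 306.7 54 | rect3_side.png 210 304.4 51 | rect3_side.png 220 302.1 36 | rect3_side.png 230 296.0 15 | rect3_side.png 240 287.7 5 | rect3_side.png 250 302.5 2 | rect3_side.png 260 311.3 18 | rect3_side.png 270 315.2 27 | rect3_side.png 280 318.9 27 | rect3_side.png 290 322.1 20 |
```

View pics/rect3_top.png

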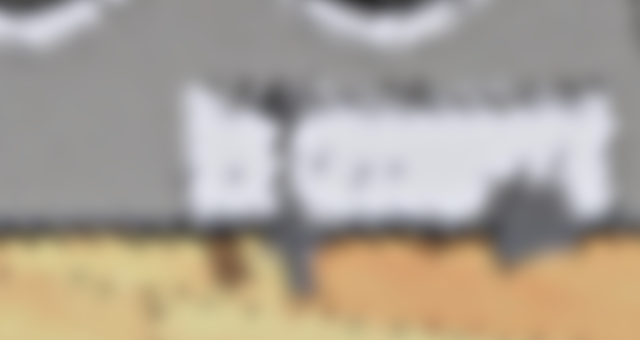

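View pics/rect3_side.png

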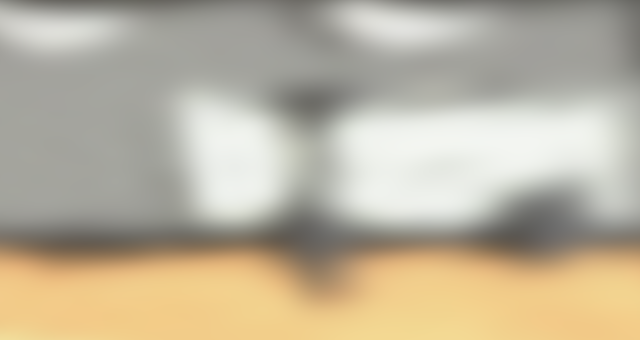

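View pics/s17.png

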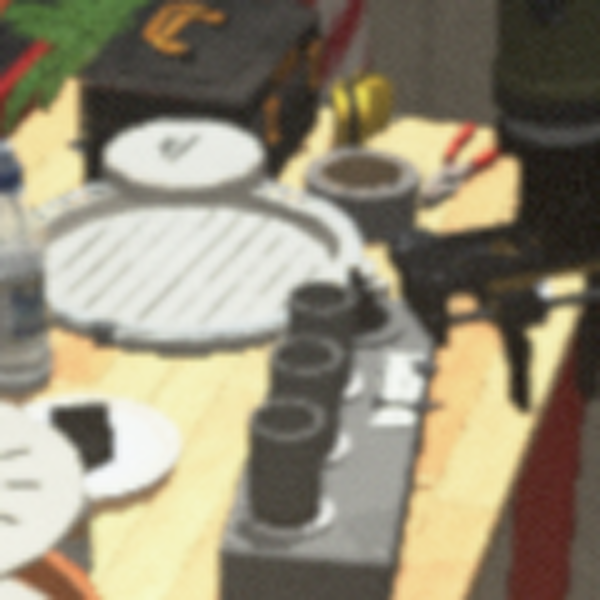

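Without the arm's shadow, the pointer is at col ~284, the clip head at ~288 and its shank at ~298. The thin parts are aliased, since one camera pixel is about 3.5 mm. I'll fit the clip and pointer shapes to the native pixels for a better offset.

```bash
cat > fit.py <<'E'
from h import *
from scipy.optimize import minimize
from scipy.ndimage import gaussian_filter
fr=[imaging.read_camera('top') for _ in range(12)]
r=fr[0];I=np.mean([f['frame'].astype(float).mean(2) for f in fr],0)
S=8
def P2(x,y,z=.063):
    return proj(r,[C0[0]+np.cos(YAW)*x-np.sin(YAW)*y,C0[1]+np.sin(YAW)*x+np.cos(YAW)*y,z])
ctr=P2(-.05,-.012);u0,v0=int(ctr[0])-9,int(ctr[1])-10;W,H=19,20
roi=I[v0:v0+H,u0:u0+W]
def cov(poly,sig):
    m=np.zeros((H*S,W*S),np.float32)
    p=np.array([(P2(*q)-[u0,v0]+.5)*S-.5 for q in poly])
    cv2.fillPoly(m,[np.round(p*16).astype(np.int32)],1.,shift=4)
    m=gaussian_filter(m,sig*S);return m.reshape(H,S,W,S).mean((1,3))
def model(p,full=False):
    yc,xt,xe,sw,yp,pw,xp,sig=p;A=1e-3;sig=abs(sig)
    yc,xt,xe,sw,yp,pw,xp=[v*A for v in(yc,xt,xe,sw,yp,pw,xp)]
    clip=cov([(xt,yc),(xt-.018,yc+.009),(xt-.018,yc+sw/2),(xt-.030,yc+sw/2),(xt-.030,yc-sw/2),(xt-.018,yc-sw/2),(xt-.018,yc-.009)],sig)
    ptr=cov([(-.022,yp+pw/2),(xp,yp+pw/2),(xp,yp-pw/2),(-.022,yp-pw/2)],sig)
    scale=cov([(-.0255,.2),(-.0255,-.2),(xe,-.2),(xe,.2)],sig)
    deck=cov([(0,.2),(0,-.2),(-.0255,-.2),(-.0255,.2)],sig)
    edge=cov([(xe,.2),(xe,-.2),(xe-.005,-.2),(xe-.005,.2)],sig)
    wl=cov([(xe-.005,.2),(xe-.005,yc),(xe-.1,yc),(xe-.1,.2)],sig);wr=cov([(xe-.005,-.2),(xe-.005,yc),(xe-.1,yc),(xe-.1,-.2)],sig)
    k=(1-clip)*(1-ptr)
    B=np.stack([m.ravel() for m in(clip,ptr*(1-clip),scale*k,deck*k,edge*k,wl*k,wr*k)],1)
    w=mask.ravel();c,*_=np.linalg.lstsq(B*w[:,None],roi.ravel()*w,rcond=None)
    res=(B@c-roi.ravel())*w
    return (res@res,c,(B@c).reshape(H,W)) if full else res@res
# mask: keep |y+12|<16mm, -75<x<-20
vv,uu=np.mgrid[:H,:W];mask=np.zeros((H,W))
for i in range(H):
    for j in range(W):
        w=px(r,u0+j,v0+i,z=.063)[:2]-C0;x=np.cos(YAW)*w[0]+np.sin(YAW)*w[1];y=-np.sin(YAW)*w[0]+np.cos(YAW)*w[1]
        mask[i,j]=(abs(y+.0125)<.017)&(x<-.024)&(x>-.076)
best=[]
for yc in(-10,-12,-14):
  for yp in(-9,-11,-13):
    o=minimize(model,[yc,-43,-54,5,yp,4,-42,.5],method='Nelder-Mead',options=dict(maxiter=2500,xatol=.02,fatol=1,initial_simplex=None))
    best.append((o.fun,o.x));print(round(o.fun),np.round(o.x,2),flush=True)
f,p=min(best,key=lambda b:b[0]);print('BEST',f,np.round(p,2),np.round(model(p,True)[1]),mask.sum())
E
time timeout 550 python3 fit.py
```

```text
30748 [-11.5  -43.26 -55.63   3.16 -10.74   2.99 -38.65   0.77]
33186 [-11.78 -43.14 -55.58   3.97 -10.71   4.16 -36.43   0.62]
36033 [-11.3  -43.   -55.35   5.02 -10.29   4.04 -40.08   0.56]
34491 [-11.73 -43.14 -55.22   5.16 -10.83   2.78 -36.6    0.59]
32285 [-12.16 -43.32 -55.21   5.11 -10.82   3.42 -37.22   0.64]
34836 [-11.96 -43.81 -55.72   4.92 -10.66   4.37 -40.7    0.56]
31331 [-11.49 -43.63 -55.71   2.84 -10.77   3.92 -37.9    0.75]
35799 [-12.41 -44.06 -55.06   5.04 -10.79   4.03 -42.89   0.55]
33819 [-12.58 -45.2  -55.35   4.5  -10.75   3.96 -45.84   0.62]
BEST 30748.32572251191 [-11.5  -43.26 -55.63   3.16 -10.74   2.99 -38.65   0.77] [104.   5. 221.  53.  13. 155. 154.] 138.0
real	2m2.738s
user	1m22.605s
sys	0m0.436s
```

The fit puts the pointer 0.8 to 1.8 mm to the left of the arrow clip, which is within tolerance. There is plenty of time, so I'll regrip and nudge +0.12 rad to centre it.

Call:
servo_tool(
  targets=[
    [40,-0.06,0.0,0,0],
    [40,-0.12,0,0,0],
    [40,-0.18,0,0,0],
    [40,-0.18,0,0,0],
  ],
)

```text
time_s: 42.42
tool_pos: [0.3935, 0.1156, 0.2307]
tool_rot: [-177.3, -0.7, 137.3]
force: [-0.3, -0.7, 0.1]
grip_width: 0.0351
```

```bash
python3 -c "
from h import *
go(.5565,-.0543,.2,137.9)"
```

```text
pose [0.3935 0.1156 0.2307] [-177.32   -0.73  137.32] w 0.0351 F [-0.3 -0.7  0.1] t 42.425
SHIFT [-0.235  -0.0144  0.0307 -0.0101] rows 3.799099541404569
```

Call:
servo_tool(
  targets=[
    [40,-0.06,-0.004,0,0],
    [40,-0.12,-0.007,0,0],
    [40,-0.18,-0.011,0,0],
    [40,-0.235,-0.014,0,0],
    [40,-0.235,-0.014,0,0],
  ],
)

```text
time_s: 43.05
tool_pos: [0.5568, -0.0519, 0.2269]
tool_rot: [-177.1, -0.7, 137.5]
force: [-0.8, -0.0, -0.3]
grip_width: 0.0347
```

```bash
python3 -c "
from h import *
go(.5565,-.0543,.13,137.9)"
```

```text
pose [ 0.5568 -0.0519  0.2269] [-177.12   -0.72  137.51] w 0.0347 F [-0.8 -0.  -0.3] t 43.05
SHIFT [-0.0014 -0.0019  0.0969 -0.0069] rows 1.5514747034102248
```

The out-of-reach retreat left a 3° tilt in the commanded pose. It is harmless for this small nudge, but the shift calculation needs the full rotation.

```bash
cat >> h.py <<'E'
from scipy.spatial.transform import Rotation
def go3(x,y,z):
    o=monitor.get_obs();R=Rotation.from_euler('xyz',o['tool_rot'],degrees=True).as_matrix()
    print('pose',o['tool_pos'],o['tool_rot'],o['force'],o['time_s']);print('SHIFT',np.round(R.T@(np.array([x,y,z])-o['tool_pos']),4), 'toolz',R[:,2])
E
python3 -c "
from h import *
imaging.read_camera('top')
go3(.556,-.0535,.115)
go3(.556,-.0535,.085)"
```

```text
pose [ 0.55575313 -0.04951973  0.22700177] [-177.19299143   -0.8407649   137.66573326] [-1.00527344  1.49624269 -0.35312769] 43.1
SHIFT [-0.0045  0.0027  0.1119] toolz [-0.04381451 -0.02633131 -0.99869262]
pose [ 0.55575313 -0.04951973  0.22700177] [-177.19299143   -0.8407649   137.66573326] [-1.00527344  1.49624269 -0.35312769] 43.1
SHIFT [-0.0049  0.0042  0.1419] toolz [-0.04381451 -0.02633131 -0.99869262]
```

Call:
servo_tool(
  targets=[
    [40,-0.004,0.003,0.03,0],
    [40,-0.0045,0.003,0.08,0],
    [40,-0.0045,0.003,0.112,0],
    [40,-0.0045,0.003,0.112,0],
  ],
  grip_force=12,
)

```text
time_s: 43.6
tool_pos: [0.5537, -0.0501, 0.1138]
tool_rot: [-177.2, -1.1, 137.9]
force: [0.1, -0.1, -0.2]
grip_width: 0.0346
```

```bash
python3 -c "
from h import *
imaging.read_camera('top')
go3(.556,-.0538,.086)"
```

```text
pose [ 0.55550996 -0.05067847  0.11582432] [-177.32174936   -0.91504342  137.92295596] [-0.4416046   0.35660382  0.73162217] 43.65
SHIFT [-0.0029 -0.0006  0.0298] toolz [-0.04315389 -0.02399289 -0.9987803 ]
```

Call:
servo_tool(
  targets=[
    [40,-0.003,0,0.015,0],
    [40,-0.003,0,0.03,0],
    [40,-0.003,0,0.03,0],
    [5,-0.003,0,0.03,0],
    [5,-0.003,0,0.03,0],
  ],
)

```text
time_s: 44.28
tool_pos: [0.5578, -0.0555, 0.0864]
tool_rot: [-177.4, -0.8, 137.8]
force: [-0.5, -0.3, -0.2]
grip_width: 0.0218
```

Call:
servo_tool(
  targets=[
    [5,0,0,0,0],
    [5,0,0,0,0],
    [5,0,0,0,0],
    [5,0,0,0,0],
  ],
)

```text
time_s: 44.78
tool_pos: [0.5582, -0.055, 0.0863]
tool_rot: [-177.4, -0.7, 137.8]
force: [2.2, 1.6, 1.6]
grip_width: 0.0143
```

Call:
servo_tool(
  targets=[
    [5,0,0,0,0.06],
    [5,0,0,0,0.12],
    [5,0,0,0,0.12],
    [5,0,0,0,0.12],
  ],
)

```text
time_s: 45.28
tool_pos: [0.558, -0.0552, 0.0863]
tool_rot: [-177.3, -0.4, 131.0]
force: [2.9, 2.4, 2.1]
grip_width: 0.0144
```

Call:
servo_tool(
  targets=[
    [40,0,0,0,0],
    [40,0,0,0,0],
    [40,0,0,0,0],
    [40,0.003,0,-0.06,0],
    [40,0.005,0,-0.12,0],
  ],
)

```text
time_s: 45.9
tool_pos: [0.558, -0.0489, 0.2064]
tool_rot: [-177.1, -0.5, 130.9]
force: [1.5, 0.8, -0.0]
grip_width: 0.0345
```

Call:
servo_tool(
  targets=[
    [40,0,-0.02,-0.04,0],
    [40,0.06,-0.02,-0.05,0],
    [40,0.12,-0.02,-0.05,0],
    [40,0.18,-0.02,-0.05,0],
    [40,0.24,-0.02,-0.05,0],
  ],
)

```text
time_s: 46.52
tool_pos: [0.3872, 0.1217, 0.2587]
tool_rot: [-177.3, -0.5, 130.9]
force: [0.2, 0.7, 0.5]
grip_width: 0.0351
```

Call:
servo_tool(
  targets=[
    [40,0.03,0.0,0,0],
    [40,0.06,0,0,0],
    [40,0.09,0,0,0],
    [40,0.09,0,0,0],
  ],
)

```text
time_s: 47.02
tool_pos: [0.3286, 0.1897, 0.2592]
tool_rot: [-177.2, -0.5, 131.1]
force: [0.4, 0.4, 0.7]
grip_width: 0.0348
```

```bash
python3 -c "
from cen import *
go(.5565,-.0543,.08,133.4)
for n in('top','side'):
  cv2.imwrite(f'pics/rect4_{n}.png',rect(n))
cen('pics/rect4_top.png',range(100,295,10),250,335)
r,s=both('18',(200,130,340,240),(200,110,320,230),5)
cv2.imwrite('pics/t18f.png',r['frame'])
q=r;P=cloud(q);t=P[q['depth']>0]
for c in((.4635,.2105),(.499,.1276),(.535,.044)):
    m=(np.hypot(t[:,0]-c[0],t[:,1]-c[1])<.035)&(t[:,2]>.125)&(t[:,2]<.16);k=t[m]
    print(len(k),np.median(k[:,2]),cv2.minEnclosingCircle((k[:,:2]*1000).astype(np.float32)))
"; sed -i 's/for yc in(-10,-12,-14)/for yc in(-11,-12.5)/;s/for yp in(-9,-11,-13)/for yp in(-10,-12.5)/;s/range(12)/range(20)/' fit.py; timeout 500 python3 fit.py
```

```text
pose [0.3286 0.1897 0.2592] [-177.21   -0.46  131.15] w 0.0348 F [0.4 0.4 0.7] t 47.025
SHIFT [-0.3337  0.011   0.1792 -0.0393] rows 6.0626638819944345
rect4_top.png 100 286.1 21 | rect4_top.png 110 289.0 51 | rect4_top.png 120 288.3 75 | rect4_top.png 130 287.5 78 | rect4_top.png 140 287.0 68 | rect4_top.png 150 287.3 53 | rect4_top.png 160 288.1 52 | rect4_top.png 170 288.5 50 | rect4_top.png 180 287.7 41 | rect4_top.png 190 286.9 51 | rect4_top.png 200 288.5 64 | rect4_top.png 210 288.4 54 | rect4_top.png 220 280.7 35 | rect4_top.png 230 271.9 8 | rect4_top.png 240 0.0 0 | rect4_top.png 250 294.4 16 | rect4_top.png 260 296.3 34 | rect4_top.png 270 298.5 39 | rect4_top.png 280 301.3 38 | rect4_top.png 290 304.3 38 | 
80 0.14018145187323927 ((465.02435302734375, 210.25535583496094), 26.281768798828125)
80 0.13964256350319448 ((498.7110900878906, 129.02186584472656), 26.262365341186523)
84 0.1385162098204633 ((535.3182983398438, 46.056114196777344), 26.47035026550293)
25998 [-12.51 -44.99 -55.8    4.37 -12.07   3.44 -44.1    0.73]
28739 [-11.93 -44.37 -55.71   4.77 -11.7    3.94 -43.32   0.58]
25345 [-12.8  -44.86 -55.95   4.48 -12.22   2.11 -43.99   0.73]
29181 [-12.55 -44.62 -55.36   5.06 -11.92   3.71 -42.71   0.53]
BEST 25344.648467972256 [-12.8  -44.86 -55.95   4.48 -12.22   2.11 -43.99   0.73] [105. -24. 223.  55.  20. 159. 162.] 138.0
```

View pics/rect4_top.png

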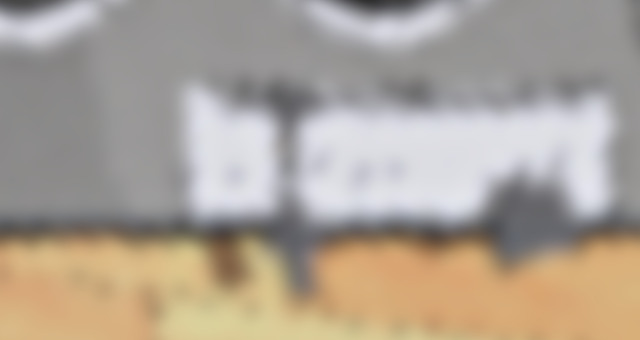

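View pics/t18f.png

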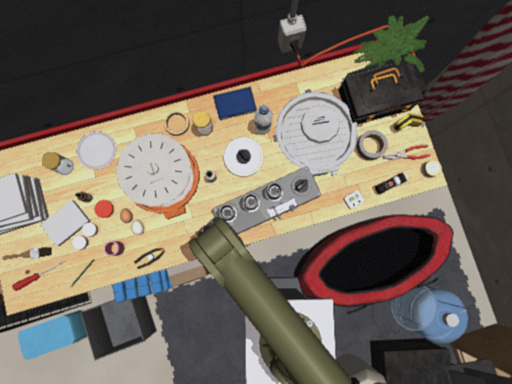

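View pics/s18.png

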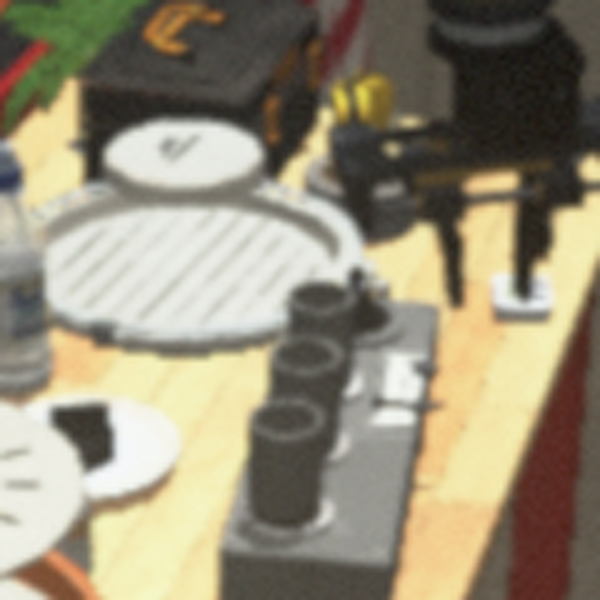

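Final checks:
- The pointer is in line with the arrow clip, with a fitted offset of about 0.5 mm.
- The three tubes stand on spigots at top pixels (228,211), (251,201) and (274,190).
- The cap is in the saucer at (243,157).
- The dropper bottle (210,176) and torch (390,183) are unmoved, and the arm is clear.

Handing in.

```bash
python3 -c "
from h import *
print(ticket.sign_off())"
```

```text
the job is handed in; nothing more can be done
None
```

The manifold is ready and the job was handed in at about 48 s; no verdict came back.

**Cap:** I lifted the only dust cap (spigot 3) into the saucer. My first grip had not closed when I lifted, so I went down again. The last pictures show the cap near the saucer's centre.

**Tubes:** All three grey tubes are on spigots 1, 3 and 2, placed in that order. Each stopped firmly at 29–37 N at about the height expected for fully home. In the last check their tops were at 139–140 mm (nominal 140). Their centres were within about 2 mm of the spigots by the camera. I judged the gaskets from tube height and force, as they cannot be seen directly.

**Damper:** I turned the knob about −2.27 rad, which left the pointer 1–2 mm left of the arrow clip. A second grip of +0.12 rad corrected that. The final fit to the top picture puts the pointer 0.2–0.6 mm from the clip.

**Checks that disagreed or failed:**
- The clip's thin shank reads 2–4 mm to the right of its head in the top picture. I put this down to one pixel being about 3.5 mm.
- The trained networks found neither the pointer nor the arrow clip once the tubes were on, so I measured those from the pictures myself.
- A retreat beyond the arm's reach left the tool tilted about 3° for the last knob nudge, with no visible effect.

The torch and dropper bottle look unmoved, and the arm was clear of everything at hand-in.

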